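# Re-rack the samples for the drift check

### The job

The four sample containers were measured in the order in which they stand in the cells on the rail; for the drift check they are to be measured again in the reverse order. Move them all into the empty dark grey rack, one standing upright on the floor of each pocket, well inside its rim, in the reverse order as you see it from the robot: the leftmost on the rail becomes the rightmost in the rack, and so on. Let go of everything and leave the beaker where it stands.

Things in the scene. Friction and masses are not known exactly. Their poses are not given: they have to be found in the camera images.
- vial_big_center (a point): The larger glass sample vial with a ribbed white cap, 27 mm across, 57 mm tall; the glass body is 47 mm of that. This point is on its upright axis, half-way up. Loose, stands upright in one of the cells on the rail; its yaw is of no account.
- vial_small_center (a point): The smaller glass sample vial with a smooth black cap, 22 mm across, 52 mm tall; the glass body is 43 mm of that. This point is on its upright axis, half-way up. Loose, stands upright in one of the cells on the rail; its yaw is of no account.
- dropper_center (a point): The amber glass dropper bottle with a black rubber bulb, 33 mm across, 99 mm tall; the glass body is the lower 64 mm. This point is on its upright axis, half-way up. Loose, stands upright in one of the cells on the rail; its yaw is of no account.
- jar_center (a point): The low glass jar with a thick flat steel lid, 30 mm across, 42 mm tall. This point is on its upright axis, half-way up. Loose, stands upright in one of the cells on the rail; its yaw is of no account.
- cell_vial_big: The cell on the rail where the larger glass sample vial with a ribbed white cap starts: fixed dark grey shallow open cup, 56 (x) x 53 (y) x 8 mm, inside 50 x 46 mm, floor 4 mm above the origin. The four cells stand side by side, 53 mm apart along y, on an aluminium rail 4 mm thick. Origin: centre of its underside; y runs along the row to its left end as the robot sees it.
- cell_vial_small: The cell on the rail where the smaller glass sample vial with a smooth black cap starts: fixed dark grey shallow open cup, 56 (x) x 53 (y) x 8 mm, inside 50 x 46 mm, floor 4 mm above the origin. The four cells stand side by side, 53 mm apart along y, on an aluminium rail 4 mm thick. Origin: centre of its underside; y runs along the row to its left end as the robot sees it.
- cell_dropper: The cell on the rail where the amber glass dropper bottle with a black rubber bulb starts: fixed dark grey shallow open cup, 56 (x) x 53 (y) x 8 mm, inside 50 x 46 mm, floor 4 mm above the origin. The four cells stand side by side, 53 mm apart along y, on an aluminium rail 4 mm thick. Origin: centre of its underside; y runs along the row to its left end as the robot sees it.
- cell_jar: The cell on the rail where the low glass jar with a thick flat steel lid starts: fixed dark grey shallow open cup, 56 (x) x 53 (y) x 8 mm, inside 50 x 46 mm, floor 4 mm above the origin. The four cells stand side by side, 53 mm apart along y, on an aluminium rail 4 mm thick. Origin: centre of its underside; y runs along the row to its left end as the robot sees it.
- rack: Empty one-piece dark grey rack, fixed, 56 (x) x 215 (y) x 8 mm, on the other side of the red power supply from the rail (left or right). Four pockets in a row, centres at x 0, y -79.5, -26.5, 26.5, 79.5 mm, each 50 x 50 mm inside, floor 4 mm above the origin, rim 4 mm above the floor. Origin: centre of its underside; y runs along the row to its left end as the robot sees it.
- beaker: A bystander: low clear plastic beaker, 54 mm across, 79 mm tall, loose on the bench at the far left. Origin: centre of its underside.

How it is judged:
By the outcome, as a careful person would: the job done as asked, in the order asked, and still so for the second after the job is handed in, with the robot touching nothing.
It also fails if it takes over 136 s, if anything falls off the work surface, if the arm or the gripper's body presses on something with over 40 N, if the wrist force passes 120 N, or if a joint passes its speed limit or range.

### The arm

A 6-joint arm with a two-finger parallel gripper is mounted at the origin on a cart in front of the work surface, level with it; the furniture and walls round the work are solid. World frame = base frame: x ahead of the robot, y to its left, z up, the work surface at z = 0. Lengths are in m, angles in rad, forces in N, time in s.
With the tool pointing down it reaches from about 0.375 to 0.9 m from the base axis. Payload 3.1 kg.
Tool frame: the origin (TCP) lies on the centre line of the jaws, within the pads' length; the fingertips stand manip.finger_overhang ahead of it and the grasp point (between the pads) lies 11 mm behind it (manip.finger_overhang is the distance from the TCP to the fingertips, in m); y points along the fingers, z is the direction in which the jaws open and shut, and the axes are right-handed (so a half turn about y gives the same grasp; the last joint's range is limited). The gripper opens to 85 mm and grips with 20 to 120 N. Pads are 22 mm wide; open, the fingers measure 114 mm over their backs; the gripper's body (76 mm by 85 mm) begins 54 mm behind the grasp point. The pads swing forward as they close: fully open they stand 13 mm farther back than shut.
Start: joints at [0.96, 0.527, 1.433, -0, 1.181, -0.178], TCP at [0.262, 0.567, 0.239] pointing down, gripper open.
Joint ranges: [-3.08, 3.08], [-0.75, 2.2], [0.22, 2.44], [-1.43, 4.57], [0, 2.65], [-2.85, 2.85]. Speed limits (rad/s): [2.79, 2.79, 3.14, 3.14, 3.14, 3.14].

### API

Orientations are given as a unit quaternion [x, y, z, w].
In Python, from station import manip gives the robot as it stands.
- The arm moves only by the tool send_rows, never from a script. Its argument "plan" is a list of rows, each an object with "linear": the shift along the tool's x, y, z in units of 30 mm (1.0 is 30 mm), a list of three; "roll": the turn about the tool's y in units of 6 degrees (1.0 is 6 degrees). In form: [{"linear": [tx, ty, tz], "roll": roll}, ...]. A call has exactly 5 rows; each row shifts and turns the commanded pose from where the row before left it, along the tool's axes as they then stand; what a row does not reach is not made up. A row lasts 1/8 s, in which the tool goes at most 62.5 mm and 10.7 degrees, less where a joint would pass 70% of its speed; a pose out of reach is approached as far as the arm can. A call is refused whole if a number of a shift passes 1 or a number of a turn 1, either way. A call with a gripper value outside its range is refused whole. "claw" is the finger opening in mm, from 0 to 85.4, set as the call begins (left out, the last holds). The fingers move at their own pace and stop on an object; "force" is the grip in N (left out, the last holds). Time passes only in rows, so rows that do not move let the fingers close, or fill a call up. It gives the time, the measured TCP pose, the force and the opening at its end, in the units of the state.
- manip.sense(): the state, without advancing time (a new reading comes with each control period).
- manip.snapshot(name): name is "scene" or "top" or "wrist"; returns the picture (400x640x3 uint8, blue, green, red); there is no depth.
- manip.get_calibration(name): a dict with "fovy" (degrees; the focal length in pixels is half the picture's height over the tangent of half this angle, whatever the lens; pixels are square), "cx", "cy" (the principal point, pixels), "k1" (the pictures are not rectified: a ray, as slopes to the right and down, at radius r is drawn at 1 + k1 r^2 times it, then the intrinsics apply), "cam_to_world" (4x4, takes a point from camera to world coordinates); the wrist camera has in their place "tool_from_camera" (4x4, takes a point from camera to tool coordinates, whose origin is the TCP and whose axes are the tool frame's). Camera axes: x right, y down, z forward; pixel columns grow to the right and rows downward; lengths in m; the calibration is good to about 2 mm. A picture is of the moment at which its call begins: read the wrist's pose just before it. get_calibration takes no time and is no camera call.
- manip.sign_off(): hands the job in, once; it reports no verdict.
Trained networks look in the newest picture that a camera, given by its name, has taken for a name from the list of things; names that differ only in an ending like _2 or _b are one class to them, and where a whole thing is asked for, a point or a joint stands for the part that bears it (a point fixed in the world has none). Each returns a list of dicts, best first, with "p" (0 to 1); they miss things now and then, are a little off and sometimes report something else, mostly with a low value. They report only what shows in the picture. A call takes as long as a camera call.
- manip.look_for(camera, query): "extent" ([left, top, right, bottom] in pixels, round what is visible of it).
The state is a dict: "t": time; "q": joint angles; "qd": joint speeds; "tau": joint torques, N m; "tcp_pos": TCP position; "tool_rot": TCP orientation; "force": force on the tool from outside, world axes, zero at the start; "ft_torque": the same for the moment, N m; "finger_gap": opening from 0.0 (shut) to 1.0 (fully open).
Only numpy, scipy, OpenCV 4.12 (cv2) and the standard library are available. Lean on these libraries where they do the work, as an engineer would, in place of code of your own. Each camera call takes 0.05 s, during which the arm holds its last target.

## Working session

There is one attempt and no reset: what is moved stays moved. The work goes in short steps, Python scripts to look and compute and a tool call to move; the robot and the scene stay as the last step left them, time stands still between calls to the robot, and variables do not carry over. Pictures are saved under pics/ and viewed, and the job is handed in when it is done.

Besides the shell and the picture viewer there is one more tool, called after "Request:" by a JSON object that holds its "api" and its "payload". send_rows: Moves the arm, as the interface text tells. Its arguments: {"type":"object","properties":{"plan":{"type":"array"},"claw":{"type":"number"},"force":{"type":"number"}},"required":["plan"]}

```bash
ls; mkdir -p pics; python3 - <<'E'
from station import manip
import cv2
s=manip.sense(); print(s)
print(manip.finger_overhang)
for n in ["scene","top","wrist"]:
    im=manip.snapshot(n); cv2.imwrite(f"pics/{n}0.png",im); print(n,manip.get_calibration(n))
E
```

```text
pics
{'t': 0.0, 'q': array([ 9.59486655e-01,  5.28470661e-01,  1.43387613e+00,  3.52001292e-05,
        1.18139361e+00, -1.78524164e-01]), 'qd': array([-0.00034253,  0.00014027, -0.00111602,  0.00069819,  0.00125222,
       -0.00056302]), 'tau': array([ 1.33772250e-03, -4.42352450e+01, -1.78028530e+01, -3.31629917e-05,
        8.26572912e-03,  2.60720111e-05]), 'tcp_pos': array([0.2617064 , 0.5668184 , 0.23833916]), 'tool_rot': array([ 0.6913109 , -0.15212872,  0.15152319, -0.68991797]), 'force': array([-0.63740567, -0.85792595, -0.40470269]), 'ft_torque': array([0.06151867, 0.0137164 , 0.00423894]), 'finger_gap': 0.9999989002328387}
0.008
scene {'fovy': 51.23886170559585, 'cx': 317.25745879004967, 'cy': 203.86519440098584, 'k1': 0.01357736129818118, 'cam_to_world': array([[ 0.86972948, -0.33177398,  0.36537195,  0.0315558 ],
       [-0.49336591, -0.60349812,  0.6264025 , -0.7796954 ],
       [ 0.01267723, -0.72506278, -0.68856608,  1.02237814],
       [ 0.        ,  0.        ,  0.        ,  1.        ]])}
top {'fovy': 50.237303094990025, 'cx': 323.77312959647213, 'cy': 204.60944912432163, 'k1': 0.02642829310120143, 'cam_to_world': array([[ 0.00558386, -0.9893901 ,  0.1451759 ,  0.38262192],
       [-0.99993883, -0.00691053, -0.00863568,  0.07676105],
       [ 0.0095473 , -0.1451188 , -0.98936817,  1.23437445],
       [ 0.        ,  0.        ,  0.        ,  1.        ]])}
wrist {'fovy': 65.83797067915545, 'cx': 316.75891388343064, 'cy': 201.0730082173275, 'k1': 0.013242750806750404, 'tool_from_camera': array([[-3.82747941e-04,  9.51887064e-01,  3.06448807e-01,
        -7.89949194e-02],
       [-2.65520870e-04, -3.06448916e-01,  9.51887069e-01,
        -1.35297476e-01],
       [ 9.99999892e-01,  2.82964261e-04,  3.70038573e-04,
        -2.73695495e-04],
       [ 0.00000000e+00,  0.00000000e+00,  0.00000000e+00,
         1.00000000e+00]])}
```

View pics/scene0.png

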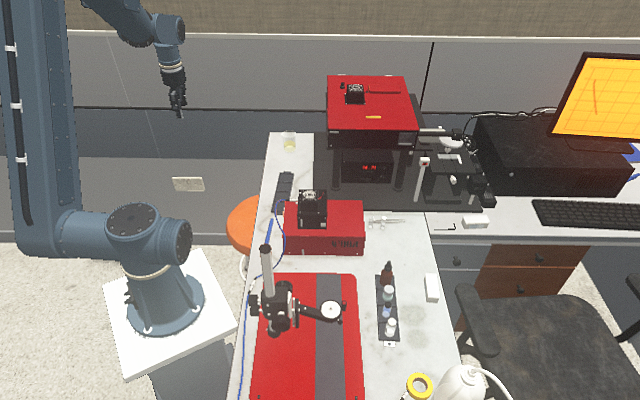

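View pics/top0.png

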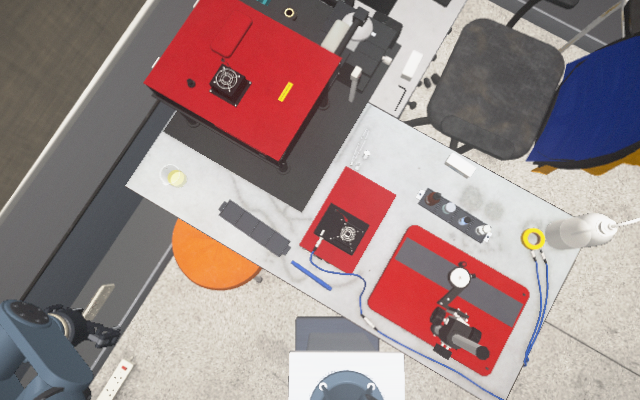

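```bash
python3 - <<'E'
from station import manip
for c in ["top","scene"]:
  for q in ["vial_big_center","vial_small_center","dropper_center","jar_center","cell_jar","rack","beaker"]:
    print(c,q,[(round(d['p'],2),[round(float(x)) for x in d['extent']]) for d in manip.look_for(c,q)][:4])
E
```

```text
top vial_big_center []
top vial_small_center [(0.62, [458, 217, 476, 224])]
top dropper_center [(0.68, [426, 194, 441, 203])]
top jar_center [(0.53, [442, 204, 454, 217])]
top cell_jar [(0.75, [479, 225, 490, 238]), (0.56, [432, 196, 462, 222])]
top rack [(0.6, [220, 199, 289, 255])]
top beaker [(0.85, [160, 165, 188, 188]), (0.72, [462, 215, 471, 222])]
scene vial_big_center [(0.52, [384, 320, 394, 340])]
scene vial_small_center []
scene dropper_center [(0.81, [380, 263, 391, 286])]
scene jar_center [(0.43, [380, 284, 393, 301])]
scene cell_jar [(0.6, [376, 287, 396, 304]), (0.22, [384, 318, 395, 341])]
scene rack [(0.58, [274, 172, 293, 217])]
scene beaker [(0.66, [281, 128, 296, 152])]
```

```bash
cat > h.py <<'E'
import numpy as np, cv2
from station import manip
from scipy.spatial.transform import Rotation as R
def cal(n):
    c=manip.get_calibration(n); f=200/np.tan(np.radians(c['fovy'])/2)
    if n=='wrist':
        s=manip.sense(); T=np.eye(4); T[:3,:3]=R.from_quat(s['tool_rot']).as_matrix(); T[:3,3]=s['tcp_pos']
        M=T@np.array(c['tool_from_camera'])
    else: M=np.array(c['cam_to_world'])
    return c,f,M
def ray(n,u,v,C=None):
    c,f,M=C or cal(n)
    d=np.array([(u-c['cx'])/f,(v-c['cy'])/f]); x=d.copy()
    for _ in range(10): x=d/(1+c['k1']*(x@x))
    return M[:3,3],M[:3,:3]@np.array([x[0],x[1],1])
def onz(n,u,v,z,C=None):
    o,d=ray(n,u,v,C); return o+d*(z-o[2])/d[2]
def proj(n,P,C=None):
    c,f,M=C or cal(n); p=np.linalg.inv(M)@np.append(P,1); x=p[:2]/p[2]; x=x*(1+c['k1']*(x@x)); return x*f+[c['cx'],c['cy']]
E
python3 - <<'E'
from h import *
im=cv2.imread('pics/top0.png'); 
cv2.imwrite('pics/topA.png',cv2.resize(im[170:260,400:510],None,fx=7,fy=6.5,interpolation=cv2.INTER_CUBIC))
cv2.imwrite('pics/topB.png',cv2.resize(im[190:265,210:300],None,fx=8,fy=8,interpolation=cv2.INTER_CUBIC))
im=cv2.imread('pics/scene0.png'); 
cv2.imwrite('pics/scA.png',cv2.resize(im[250:360,340:450],None,fx=5.4,fy=5.4,interpolation=cv2.INTER_CUBIC))
E
```

```text
(no output)
```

View pics/topA.png

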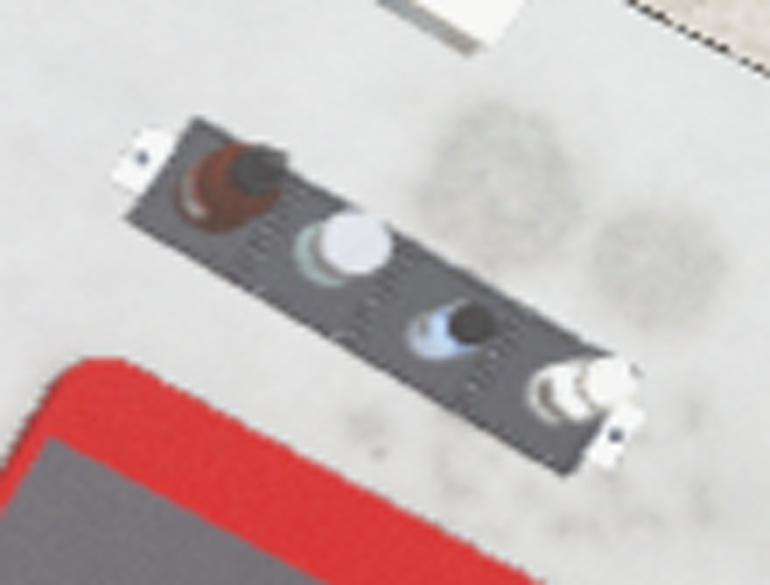

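View pics/topB.png

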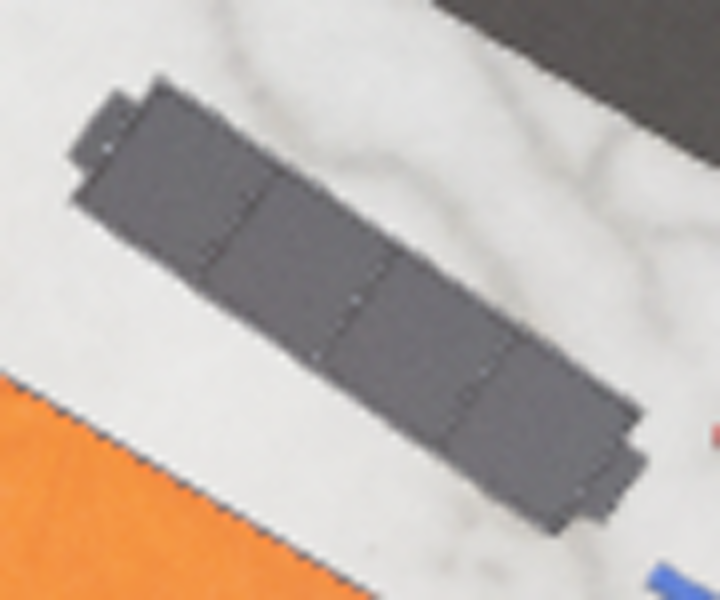

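View pics/scA.png

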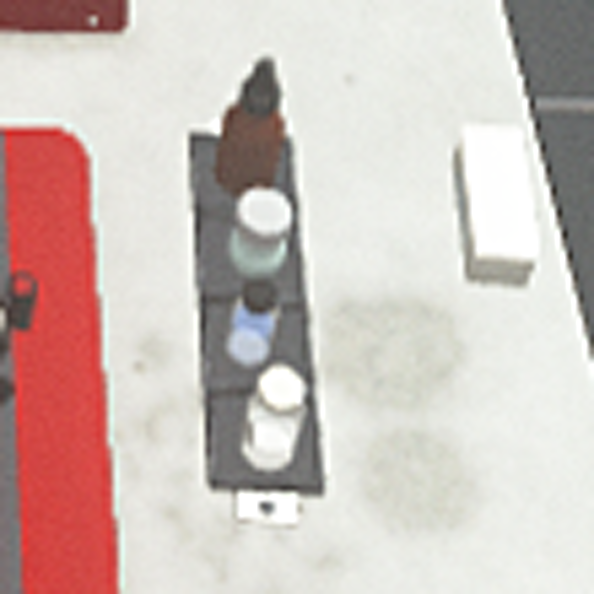

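```bash
python3 - <<'E'
from h import *
def rect(pts,z,name):
    P=np.array([onz('top',u,v,z) for u,v in pts]) # TL(far-left),BL(near-left),TR,BR
    c=P.mean(0); ly=((P[0]+P[1])-(P[2]+P[3]))/2; lx=((P[0]+P[2])-(P[1]+P[3]))/2
    print(name,c.round(4),'len',np.linalg.norm(ly),np.linalg.norm(lx),'yaw y',np.degrees(np.arctan2(ly[1],ly[0]))-90,np.degrees(np.arctan2(lx[1],lx[0])))
    return c,ly/np.linalg.norm(ly)
c,y=rect([(210+a/8,190+b/8) for a,b in [(160,75),(75,198),(640,410),(555,533)]],.008,'rack')
for k in [79.5,26.5,-26.5,-79.5]: print((c+y*k/1000).round(4))
c,y=rect([(400+a/7,170+b/6.5) for a,b in [(200,115),(128,215),(640,375),(568,475)]],.012,'rail')
for k in [79.5,26.5,-26.5,-79.5]: print((c+y*k/1000).round(4))
# tops
for n,(u,v),z in [('drop',(265,165),.095),('jar',(356,243),.05),('small',(472,324),.06),('big',(608,382),.065)]:
    print(n,onz('top',400+u/7,170+v/6.5,z).round(4))
for n,(u,v),z in [('drop',(264,68),.107),('jar',(264,212),.05),('small',(261,295),.06),('big',(281,388),.065)]:
    print(n,onz('scene',340+u/5.4,250+v/5.4,z).round(4))
E
```

```text
rack [0.4936 0.2648 0.008 ] len 0.21248162338854468 0.05319587827129494 yaw y -34.273694753317194 -33.22813506321691
[0.5384 0.3305 0.008 ]
[0.5086 0.2867 0.008 ]
[0.4787 0.2429 0.008 ]
[0.4489 0.1991 0.008 ]
rail [ 0.5337 -0.3118  0.012 ] len 0.21065680211466523 0.05481966184180858 yaw y -33.087281753978864 -34.92885117309297
[ 0.5771 -0.2452  0.012 ]
[ 0.5481 -0.2896  0.012 ]
[ 0.5192 -0.334   0.012 ]
[ 0.4903 -0.3784  0.012 ]
drop [ 0.5772 -0.2422  0.095 ]
jar [ 0.551  -0.2901  0.05  ]
small [ 0.5151 -0.3315  0.06  ]
big [ 0.4903 -0.3819  0.065 ]
drop [ 0.5749 -0.2493  0.107 ]
jar [ 0.552  -0.2924  0.05  ]
small [ 0.5157 -0.3364  0.06  ]
big [ 0.4907 -0.3847  0.065 ]
```

```bash
python3 - <<'E'
from h import *
s=manip.sense(); print(R.from_quat(s['tool_rot']).as_matrix().round(3))
# obstacles
for u,v in [(345,168),(395,200),(360,270),(305,240),(415,226),(529,292),(375,305),(460,278),(432,330)]:
    print((u,v),[onz('top',u,v,z)[:2].round(3) for z in (0,.06)])
E
```

```text
[[ 0.908  0.     0.419]
 [-0.419  0.     0.908]
 [ 0.    -1.     0.   ]]
(345, 168) [array([0.674, 0.004]), array([0.66 , 0.007])]
(395, 200) [array([ 0.579, -0.143]), array([ 0.569, -0.132])]
(360, 270) [array([ 0.375, -0.039]), array([ 0.376, -0.033])]
(305, 240) [array([0.46, 0.12]), array([0.456, 0.118])]
(415, 226) [array([ 0.503, -0.199]), array([ 0.497, -0.186])]
(529, 292) [array([ 0.318, -0.517]), array([ 0.321, -0.488])]
(375, 305) [array([ 0.278, -0.08 ]), array([ 0.283, -0.073])]
(460, 278) [array([ 0.355, -0.324]), array([ 0.356, -0.304])]
(432, 330) [array([ 0.211, -0.239]), array([ 0.219, -0.224])]
```

```bash
python3 - <<'E'
from h import *
def tri(a,b):
    o1,d1=ray('top',*a); o2,d2=ray('scene',*b); A=np.stack([d1,-d2],1); t=np.linalg.lstsq(A,o2-o1,rcond=None)[0]
    p,q=o1+d1*t[0],o2+d2*t[1]; return ((p+q)/2).round(3),round(float(np.linalg.norm(p-q)),3)
for n,a,b in [('box near',(283,163),(328,132)),('box left',(147,85),(327,76)),('box right',(340,62),(418,127)),
 ('mic tube end',(485,353),(266,248)),('mic lens',(459,278),(331,311)),('red base corner TL',(412,228),(358,274)),
 ('psu top-left-far',(346,168),(363,201)),('psu near R',(357,272),(286,254)),('psu fan',(348,233),(312,195)),('white box',(460,163),(432,287)),('yellow ring',(534,239),(420,386))]:
    print(n,*tri(a,b))
im=cv2.imread('pics/scene0.png'); 
cv2.imwrite('pics/scB.png',cv2.resize(im[180:360,230:380],None,fx=4,fy=3.3,interpolation=cv2.INTER_CUBIC))
E
```

```text
box near [0.617 0.163 0.283] 0.002
box left [0.798 0.479 0.289] 0.0
box right [0.86  0.031 0.299] 0.009
mic tube end [ 0.221 -0.247  0.368] 0.003
mic lens [ 0.359 -0.293  0.089] 0.005
red base corner TL [ 0.505 -0.19   0.028] 0.024
psu top-left-far [0.656 0.005 0.096] 0.01
psu near R [ 0.367 -0.026  0.03 ] 0.006
psu fan [0.468 0.007 0.203] 0.007
white box [ 0.686 -0.331  0.017] 0.003
yellow ring [ 0.468 -0.535  0.014] 0.003
```

View pics/scB.png

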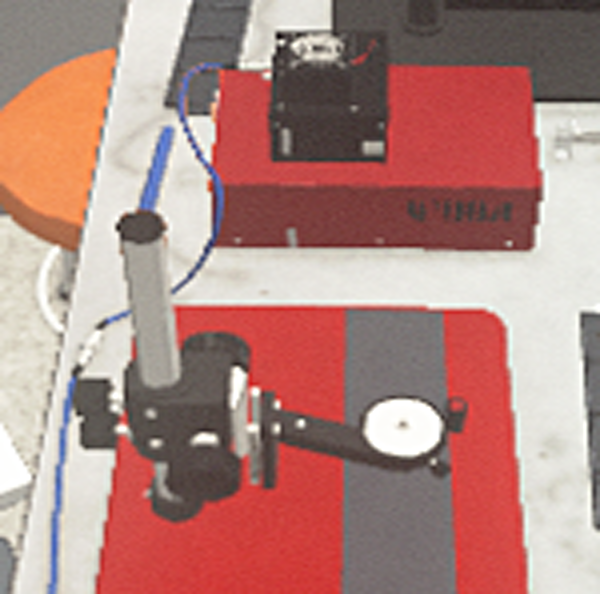

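```bash
cat >> h.py <<'E'
def yawz(M): return np.degrees(np.arctan2(M[1,2],M[0,2]))
def plan(wps,cur=None):
    """wps: list of (xyz, yaw or None). prints calls of 5 rows; rows <=1 unit per axis"""
    s=manip.sense(); p=np.array(s['tcp_pos']); y=yawz(R.from_quat(s['tool_rot']).as_matrix())
    if cur is not None: p,y=np.array(cur[0],float),cur[1]
    rows=[]
    for t,yw in wps:
        t=np.array(t,float); dy=0 if yw is None else (yw-y+180)%360-180
        yw_=y+dy; n=1
        while True:
            out=[];pp=p.copy();yy=y;ok=True
            for i in range(n):
                tgt=p+(t-p)*(i+1)/n; a=np.radians(yy); Z=np.array([np.cos(a),np.sin(a),0]); X=np.array([np.sin(a),-np.cos(a),0])
                d=tgt-pp; l=np.array([d@X,-d[2],d@Z])/.03; r=-(dy/n)/6
                l=l.round(2); r=round(r,2)
                if abs(l).max()>1 or abs(r)>1: ok=False;break
                out.append((l.tolist(),r)); pp=pp+.03*(l[0]*X+l[2]*Z+[0,0,-l[1]]); yy=yy-6*r
            if ok: break
            n+=1
        rows+=out; p,y=pp,yy
    while len(rows)%5: rows.append(([0,0,0],0))
    for i in range(0,len(rows),5):
        print('['+','.join('{"linear":%s,"roll":%s}'%(l,r) for l,r in rows[i:i+5])+']')
    print('end',p.round(4),round(y,2))
def st():
    s=manip.sense(); print(round(s['t'],2),np.array(s['tcp_pos']).round(4),'yawz',round(yawz(R.from_quat(s['tool_rot']).as_matrix()),2),'F',np.array(s['force']).round(1),'gap',round(s['finger_gap']*85.4,1),'q6',round(s['q'][5],2))
E
python3 - <<'E'
from h import *
st()
plan([((.45,.30,.28),None if 0 else 0),((.52,.0,.28),-34),((.50,-.34,.26),-34)])
E
```

```text
0.85 [0.2621 0.5674 0.2394] yawz 65.2 F [ 0.2  0.1 -0.3] gap 85.2 q6 -0.18
[{"linear":[0.86, -0.12, -0.5],"roll":0.99},{"linear":[0.9, -0.13, -0.4],"roll":0.99},{"linear":[0.94, -0.12, -0.31],"roll":0.99},{"linear":[0.97, -0.12, -0.21],"roll":0.99},{"linear":[0.98, -0.13, -0.11],"roll":0.99}]
[{"linear":[0.99, -0.12, -0.01],"roll":0.99},{"linear":[0.99, -0.12, 0.1],"roll":0.99},{"linear":[0.97, -0.13, 0.19],"roll":0.99},{"linear":[0.94, -0.12, 0.3],"roll":0.99},{"linear":[0.91, -0.12, 0.39],"roll":0.99}]
[{"linear":[0.87, -0.12, 0.49],"roll":0.99},{"linear":[1.0, -0.0, 0.24],"roll":0.56},{"linear":[0.98, -0.0, 0.29],"roll":0.56},{"linear":[0.97, -0.0, 0.35],"roll":0.56},{"linear":[0.94, -0.0, 0.41],"roll":0.56}]
[{"linear":[0.92, -0.0, 0.46],"roll":0.56},{"linear":[0.89, -0.0, 0.51],"roll":0.56},{"linear":[0.85, -0.0, 0.57],"roll":0.56},{"linear":[0.82, -0.0, 0.61],"roll":0.56},{"linear":[0.79, -0.0, 0.66],"roll":0.56}]
[{"linear":[0.74, -0.0, 0.71],"roll":0.56},{"linear":[0.98, 0.07, 0.57],"roll":0.0},{"linear":[0.98, 0.06, 0.58],"roll":0.0},{"linear":[0.98, 0.07, 0.57],"roll":0.0},{"linear":[0.98, 0.06, 0.58],"roll":0.0}]
[{"linear":[0.98, 0.07, 0.57],"roll":0.0},{"linear":[0.98, 0.07, 0.58],"roll":0.0},{"linear":[0.98, 0.06, 0.57],"roll":0.0},{"linear":[0.98, 0.07, 0.57],"roll":0.0},{"linear":[0.98, 0.07, 0.58],"roll":0.0}]
[{"linear":[0.98, 0.06, 0.57],"roll":0.0},{"linear":[0, 0, 0],"roll":0},{"linear":[0, 0, 0],"roll":0},{"linear":[0, 0, 0],"roll":0},{"linear":[0, 0, 0],"roll":0}]
end [ 0.4999 -0.34    0.2601] -33.74
```

Request:
{"api": "send_rows", "payload": {"plan": [{"linear":[0.86,-0.12,-0.5],"roll":1},{"linear":[0.9,-0.12,-0.4],"roll":1},{"linear":[0.94,-0.12,-0.3],"roll":1},{"linear":[0.97,-0.12,-0.2],"roll":1},{"linear":[0.98,-0.12,-0.1],"roll":1}]}}

```text
t: 1.48
tcp_pos: [0.3484, 0.4456, 0.2575]
tool_rot: [-0.627, 0.326, -0.327, 0.627]
force: [-0.1, 0.4, 0.6]
finger_gap: 1.005
```

Request:
{"api": "send_rows", "payload": {"plan": [{"linear":[0.99,-0.12,0],"roll":1},{"linear":[0.99,-0.12,0.1],"roll":1},{"linear":[0.97,-0.12,0.2],"roll":1},{"linear":[0.94,-0.12,0.3],"roll":1},{"linear":[0.9,-0.12,0.4],"roll":1}]}}

```text
t: 2.1
tcp_pos: [0.4335, 0.3241, 0.2756]
tool_rot: [-0.521, 0.478, -0.478, 0.521]
force: [0.3, 0.7, -0.0]
finger_gap: 1.0
```

```bash
python3 - <<'E'
from h import *
st()
cv2.imwrite('pics/sc1.png',manip.snapshot('scene'))
plan([((.50,.0,.285),-34),((.50,-.34,.26),-34)])
E
```

```text
2.1 [0.4335 0.3241 0.2756] yawz 5.0 F [ 0.3  0.7 -0. ] gap 85.4 q6 0.35
[{"linear":[0.99, -0.03, 0.11],"roll":0.59},{"linear":[0.98, -0.02, 0.17],"roll":0.59},{"linear":[0.96, -0.03, 0.24],"roll":0.59},{"linear":[0.95, -0.03, 0.29],"roll":0.59},{"linear":[0.93, -0.03, 0.35],"roll":0.59}]
[{"linear":[0.91, -0.02, 0.41],"roll":0.59},{"linear":[0.88, -0.03, 0.46],"roll":0.59},{"linear":[0.85, -0.03, 0.52],"roll":0.59},{"linear":[0.82, -0.02, 0.56],"roll":0.59},{"linear":[0.77, -0.03, 0.62],"roll":0.59}]
[{"linear":[0.74, -0.03, 0.66],"roll":0.59},{"linear":[0.94, 0.08, 0.64],"roll":-0.0},{"linear":[0.94, 0.09, 0.63],"roll":-0.0},{"linear":[0.93, 0.08, 0.64],"roll":-0.0},{"linear":[0.94, 0.08, 0.64],"roll":-0.0}]
[{"linear":[0.94, 0.09, 0.63],"roll":-0.0},{"linear":[0.94, 0.08, 0.64],"roll":-0.0},{"linear":[0.94, 0.08, 0.64],"roll":-0.0},{"linear":[0.93, 0.09, 0.64],"roll":-0.0},{"linear":[0.94, 0.08, 0.63],"roll":-0.0}]
[{"linear":[0.94, 0.09, 0.64],"roll":-0.0},{"linear":[0, 0, 0],"roll":0},{"linear":[0, 0, 0],"roll":0},{"linear":[0, 0, 0],"roll":0},{"linear":[0, 0, 0],"roll":0}]
end [ 0.5    -0.34    0.2599] -34.18
```

View pics/sc1.png

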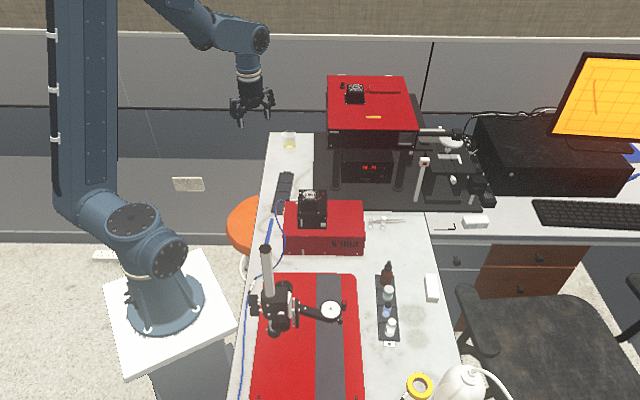

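Request:
{"api": "send_rows", "payload": {"plan": [{"linear":[1,-0.03,0.1],"roll":0.6},{"linear":[0.98,-0.03,0.17],"roll":0.6},{"linear":[0.96,-0.03,0.24],"roll":0.6},{"linear":[0.95,-0.03,0.3],"roll":0.6},{"linear":[0.93,-0.03,0.35],"roll":0.6}]}}

```text
t: 2.78
tcp_pos: [0.463, 0.1779, 0.28]
tool_rot: [0.441, -0.553, 0.553, -0.441]
force: [0.4, -0.6, 0.4]
finger_gap: 0.997
```

Request:
{"api": "send_rows", "payload": {"plan": [{"linear":[0.9,-0.03,0.4],"roll":0.6},{"linear":[0.88,-0.03,0.46],"roll":0.6},{"linear":[0.85,-0.03,0.52],"roll":0.6},{"linear":[0.82,-0.03,0.56],"roll":0.6},{"linear":[0.77,-0.03,0.62],"roll":0.6}]}}

```text
t: 3.4
tcp_pos: [0.492, 0.032, 0.2845]
tool_rot: [0.349, -0.615, 0.615, -0.349]
force: [0.3, 0.2, -0.9]
finger_gap: 1.002
```

Request:
{"api": "send_rows", "payload": {"plan": [{"linear":[0.74,0,0.66],"roll":0.5},{"linear":[0.94,0.08,0.64],"roll":0},{"linear":[0.94,0.08,0.64],"roll":0},{"linear":[0.94,0.08,0.64],"roll":0},{"linear":[0.94,0.08,0.64],"roll":0}]}}

```text
t: 4.03
tcp_pos: [0.4987, -0.1338, 0.2748]
tool_rot: [0.333, -0.624, 0.624, -0.333]
force: [0.6, -0.1, -0.7]
finger_gap: 1.0
```

Request:
{"api": "send_rows", "payload": {"plan": [{"linear":[0.94,0.08,0.64],"roll":0},{"linear":[0.94,0.08,0.64],"roll":0},{"linear":[0.94,0.08,0.64],"roll":0},{"linear":[0.5,0.08,0.32],"roll":0},{"linear":[0,0,0],"roll":0}]}}

```text
t: 4.65
tcp_pos: [0.4989, -0.2536, 0.2648]
tool_rot: [-0.333, 0.624, -0.624, 0.333]
force: [0.2, -0.0, 0.2]
finger_gap: 0.999
```

```bash
python3 - <<'E'
from h import *
st()
cv2.imwrite('pics/w1.png',manip.snapshot('wrist')); cv2.imwrite('pics/sc2.png',manip.snapshot('scene'))
E
```

```text
4.65 [ 0.4989 -0.2536  0.2648] yawz -33.88 F [ 0.2 -0.   0.2] gap 85.3 q6 -0.08
```

View pics/w1.png

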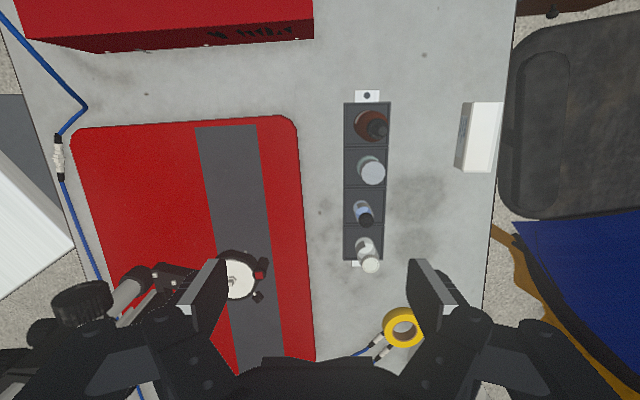

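View pics/sc2.png

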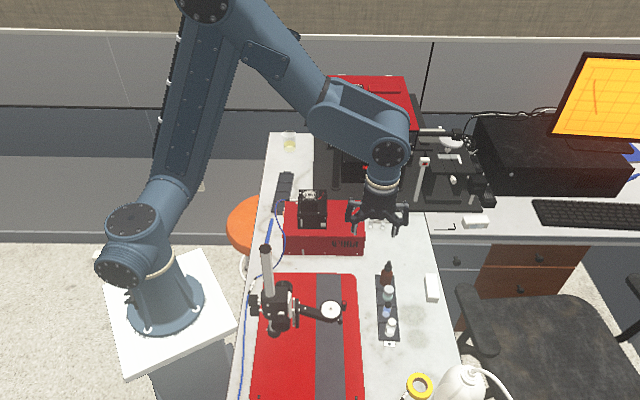

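```bash
python3 - <<'E'
from h import *
im=cv2.imread('pics/w1.png'); 
cv2.imwrite('pics/w1a.png',cv2.resize(im[80:285,300:440],None,fx=4,fy=2.9,interpolation=cv2.INTER_CUBIC))
C=cal('wrist')
for name,u,v in [('TL',344,103),('TR',389.5,103),('BL',344,260)]: print(name,onz('wrist',u,v,.012,C).round(4))
# predicted cells
for p in [(.5771,-.2452),(.5481,-.2896),(.5192,-.334),(.4903,-.3784)]: print(proj('wrist',[*p,.012],C).round(1))
E
```

```text
TL [ 0.5679 -0.2059  0.012 ]
TR [ 0.6131 -0.2361  0.012 ]
BL [ 0.4559 -0.3838  0.012 ]
[367.5 126.7]
[365.8 169.3]
[364.3 208.5]
[363.  244.7]
```

View pics/w1a.png

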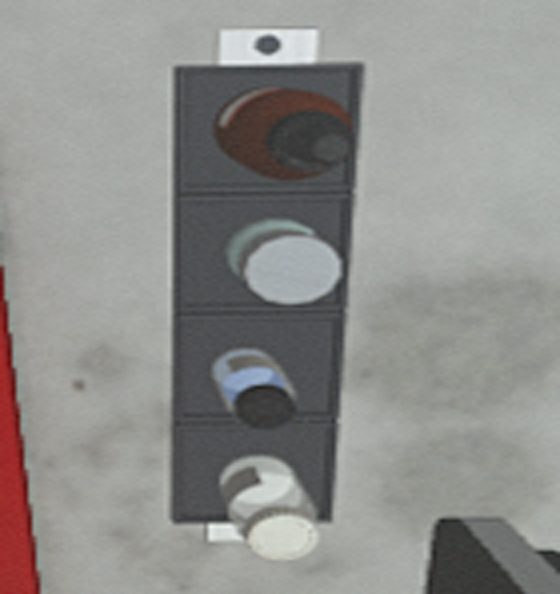

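```bash
python3 - <<'E'
from h import *
C=cal('wrist')
T={}
for name,u,v,z in [('big',370.5,265.2,.065),('small',366.3,220,.06),('jar',373.3,173.1,.05),('drop',383,131.7,.107)]:
    print(name,onz('wrist',u,v,z,C).round(4))
plan([((.4905,-.383,.13),-34)])
E
```

```text
big [ 0.4907 -0.3808  0.065 ]
small [ 0.5165 -0.3294  0.06  ]
jar [ 0.5524 -0.2882  0.05  ]
drop [ 0.5782 -0.2428  0.107 ]
[{"linear":[0.76, 0.9, 0.44],"roll":0.01},{"linear":[0.75, 0.9, 0.44],"roll":0.01},{"linear":[0.76, 0.9, 0.44],"roll":0.01},{"linear":[0.76, 0.9, 0.44],"roll":0.01},{"linear":[0.75, 0.9, 0.45],"roll":0.01}]
end [ 0.4906 -0.383   0.13  ] -34.08
```

Request:
{"api": "send_rows", "payload": {"plan": [{"linear":[0.76,0.9,0.44],"roll":0},{"linear":[0.76,0.9,0.44],"roll":0},{"linear":[0.75,0.9,0.44],"roll":0},{"linear":[0.75,0.9,0.44],"roll":0},{"linear":[0.74,0.9,0.45],"roll":0}], "claw": 60, "force": 35}}

```text
t: 5.38
tcp_pos: [0.4919, -0.3828, 0.1296]
tool_rot: [-0.333, 0.624, -0.623, 0.334]
force: [-0.3, 0.3, 0.2]
finger_gap: 0.703
```

```bash
python3 - <<'E'
from h import *
st()
cv2.imwrite('pics/w2.png',manip.snapshot('wrist'))
st()
plan([((.4906,-.382,.027),-34)])
E
```

```text
5.38 [ 0.4919 -0.3828  0.1296] yawz -33.7 F [-0.3  0.3  0.2] gap 60.1 q6 -0.25
5.42 [ 0.4906 -0.3853  0.1261] yawz -33.8 F [ 0.1 -1.  -1.7] gap 60.0 q6 -0.25
[{"linear":[-0.02, 0.83, -0.02],"roll":0.01},{"linear":[-0.03, 0.82, -0.01],"roll":0.01},{"linear":[-0.02, 0.83, -0.02],"roll":0.01},{"linear":[-0.02, 0.82, -0.01],"roll":0.01},{"linear":[0, 0, 0],"roll":0}]
end [ 0.4906 -0.3821  0.0271] -34.04
```

View pics/w2.png

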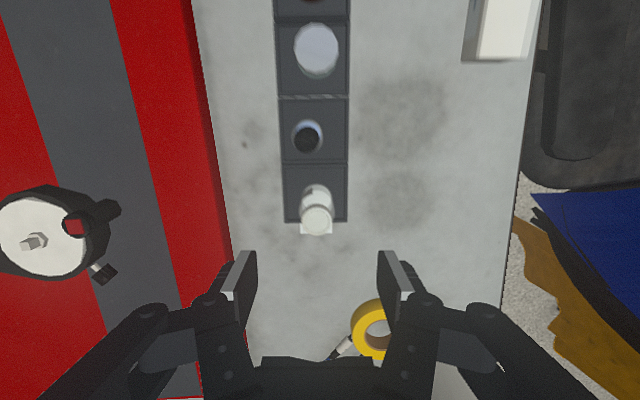

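Request:
{"api": "send_rows", "payload": {"plan": [{"linear":[-0.1,0.8,0],"roll":0},{"linear":[0,0.8,0],"roll":0},{"linear":[0,0.8,0],"roll":0},{"linear":[0,0,0],"roll":0},{"linear":[0,0,0],"roll":0}]}}

```text
t: 6.05
tcp_pos: [0.4939, -0.3808, 0.0591]
tool_rot: [0.333, -0.623, 0.624, -0.334]
force: [0.6, 0.7, -0.1]
finger_gap: 0.702
```

```bash
python3 - <<'E'
from h import *
st()
cv2.imwrite('pics/w3.png',manip.snapshot('wrist'))
st()
plan([((.4906,-.382,.027),-34)])
E
```

```text
6.05 [ 0.4939 -0.3808  0.0591] yawz -33.73 F [ 0.6  0.7 -0.1] gap 60.0 q6 -0.25
6.1 [ 0.494  -0.3812  0.0595] yawz -33.75 F [-0.2 -0.2  1.4] gap 59.7 q6 -0.25
[{"linear":[0.04, 0.54, -0.04],"roll":0.02},{"linear":[0.04, 0.54, -0.04],"roll":0.02},{"linear":[0, 0, 0],"roll":0},{"linear":[0, 0, 0],"roll":0},{"linear":[0, 0, 0],"roll":0}]
end [ 0.4906 -0.3819  0.0271] -33.99
```

View pics/w3.png

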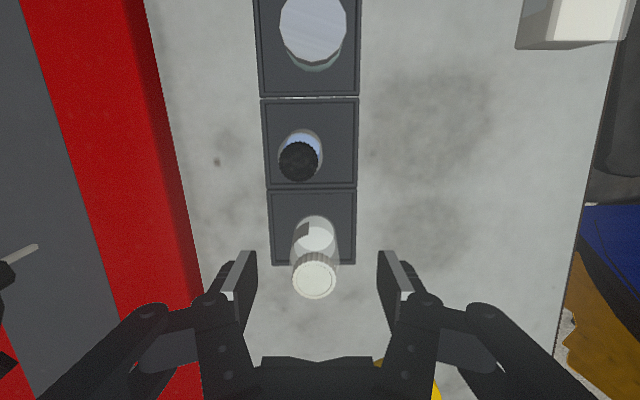

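```bash
python3 - <<'E'
from h import *
C=cal('wrist')
print(onz('wrist',314,279,.064,C))
print(onz('wrist',312,53+0,.05,C), onz('wrist',299,161,.06,C))
E
```

```text
[ 0.49060413 -0.38310874  0.064     ]
[ 0.54626158 -0.2985537   0.05      ] [ 0.51677022 -0.33227285  0.06      ]
```

Consistent (big vial at 0.4906, −0.383). Descend and close.

Request:
{"api": "send_rows", "payload": {"plan": [{"linear":[0.04,0.54,-0.04],"roll":0},{"linear":[0.04,0.54,-0.04],"roll":0},{"linear":[0,0,0],"roll":0},{"linear":[0,0,0],"roll":0},{"linear":[0,0,0],"roll":0}]}}

```text
t: 6.72
tcp_pos: [0.49, -0.3822, 0.026]
tool_rot: [0.333, -0.624, 0.624, -0.333]
force: [0.4, 0.4, 0.4]
finger_gap: 0.701
```

Request:
{"api": "send_rows", "payload": {"plan": [{"linear":[0,0,0],"roll":0},{"linear":[0,0,0],"roll":0},{"linear":[0,0,0],"roll":0},{"linear":[0,0,0],"roll":0},{"linear":[0,0,0],"roll":0}], "claw": 15}}

```text
t: 7.35
tcp_pos: [0.49, -0.3821, 0.0262]
tool_rot: [0.333, -0.623, 0.624, -0.333]
force: [0.5, 1.2, 4.9]
finger_gap: 0.306
```

Request:
{"api": "send_rows", "payload": {"plan": [{"linear":[0,-1,0],"roll":0},{"linear":[0,-1,0],"roll":0},{"linear":[0,-1,0],"roll":0},{"linear":[-0.4,-1,-0.2],"roll":0},{"linear":[-0.8,-1,-0.4],"roll":0}]}}

```text
t: 7.98
tcp_pos: [0.4946, -0.3423, 0.1761]
tool_rot: [0.333, -0.624, 0.624, -0.333]
force: [-0.6, -0.4, 0.1]
finger_gap: 0.301
```

```bash
python3 - <<'E'
from h import *
st()
cv2.imwrite('pics/w4.png',manip.snapshot('wrist'))
plan([((.51,-.13,.27),-34),((.50,.12,.27),-34),((.5384,.3305,.20),-34)])
E
```

```text
7.97 [ 0.4946 -0.3423  0.1761] yawz -33.89 F [-0.6 -0.4  0.1] gap 25.7 q6 -0.2
[{"linear":[-0.86, -0.43, -0.5],"roll":0.01},{"linear":[-0.87, -0.43, -0.5],"roll":0.01},{"linear":[-0.86, -0.43, -0.5],"roll":0.01},{"linear":[-0.87, -0.43, -0.5],"roll":0.01},{"linear":[-0.86, -0.43, -0.5],"roll":0.01}]
[{"linear":[-0.86, -0.42, -0.5],"roll":0.01},{"linear":[-0.86, -0.43, -0.5],"roll":0.01},{"linear":[-0.96, -0.0, -0.71],"roll":-0.0},{"linear":[-0.96, -0.0, -0.71],"roll":-0.0},{"linear":[-0.96, -0.0, -0.71],"roll":-0.0}]
[{"linear":[-0.95, -0.0, -0.7],"roll":-0.0},{"linear":[-0.96, -0.0, -0.71],"roll":-0.0},{"linear":[-0.96, -0.0, -0.71],"roll":-0.0},{"linear":[-0.96, -0.0, -0.71],"roll":-0.0},{"linear":[-0.93, 0.33, -0.41],"roll":-0.0}]
[{"linear":[-0.93, 0.34, -0.41],"roll":-0.0},{"linear":[-0.94, 0.33, -0.41],"roll":-0.0},{"linear":[-0.93, 0.33, -0.42],"roll":-0.0},{"linear":[-0.93, 0.33, -0.41],"roll":-0.0},{"linear":[-0.93, 0.34, -0.41],"roll":-0.0}]
[{"linear":[-0.93, 0.33, -0.41],"roll":-0.0},{"linear":[0, 0, 0],"roll":0},{"linear":[0, 0, 0],"roll":0},{"linear":[0, 0, 0],"roll":0},{"linear":[0, 0, 0],"roll":0}]
end [0.5384 0.3304 0.2   ] -34.17
```

View pics/w4.png

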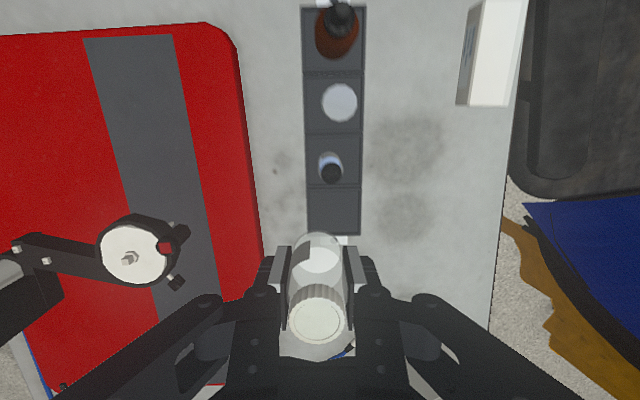

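Request:
{"api": "send_rows", "payload": {"plan": [{"linear":[-0.86,-0.5,-0.5],"roll":0},{"linear":[-0.86,-0.5,-0.5],"roll":0},{"linear":[-0.86,-0.5,-0.5],"roll":0},{"linear":[-0.86,-0.5,-0.5],"roll":0},{"linear":[-0.86,-0.5,-0.5],"roll":0}]}}

```text
t: 8.65
tcp_pos: [0.5038, -0.192, 0.2504]
tool_rot: [-0.333, 0.624, -0.623, 0.333]
force: [0.1, -0.4, -0.5]
finger_gap: 0.306
```

Request:
{"api": "send_rows", "payload": {"plan": [{"linear":[-0.86,-0.4,-0.5],"roll":0},{"linear":[-0.86,-0.2,-0.5],"roll":0},{"linear":[-0.96,0,-0.7],"roll":0},{"linear":[-0.96,0,-0.7],"roll":0},{"linear":[-0.96,0,-0.7],"roll":0}]}}

```text
t: 9.28
tcp_pos: [0.5032, -0.0255, 0.2681]
tool_rot: [-0.333, 0.624, -0.624, 0.333]
force: [-0.3, 0.9, -0.1]
finger_gap: 0.303
```

Request:
{"api": "send_rows", "payload": {"plan": [{"linear":[-0.96,0,-0.7],"roll":0},{"linear":[-0.96,0,-0.7],"roll":0},{"linear":[-0.96,0,-0.7],"roll":0},{"linear":[-0.96,0,-0.7],"roll":0},{"linear":[0,0,0],"roll":0}]}}

```text
t: 9.9
tcp_pos: [0.4972, 0.1177, 0.268]
tool_rot: [-0.335, 0.623, -0.623, 0.334]
force: [-0.7, 0.4, -0.1]
finger_gap: 0.301
```

```bash
python3 - <<'E'
from h import *
st()
cv2.imwrite('pics/w5.png',manip.snapshot('wrist'))
plan([((.5384,.3305,.20),-34)])
E
```

```text
9.9 [0.4972 0.1177 0.268 ] yawz -33.59 F [-0.7  0.4 -0.1] gap 25.7 q6 0.6
[{"linear":[-0.96, 0.32, -0.4],"roll":0.01},{"linear":[-0.95, 0.33, -0.41],"roll":0.01},{"linear":[-0.96, 0.32, -0.4],"roll":0.01},{"linear":[-0.95, 0.33, -0.41],"roll":0.01},{"linear":[-0.96, 0.32, -0.4],"roll":0.01}]
[{"linear":[-0.95, 0.33, -0.41],"roll":0.01},{"linear":[-0.95, 0.32, -0.41],"roll":0.01},{"linear":[0, 0, 0],"roll":0},{"linear":[0, 0, 0],"roll":0},{"linear":[0, 0, 0],"roll":0}]
end [0.5383 0.3304 0.2   ] -34.07
```

View pics/w5.png

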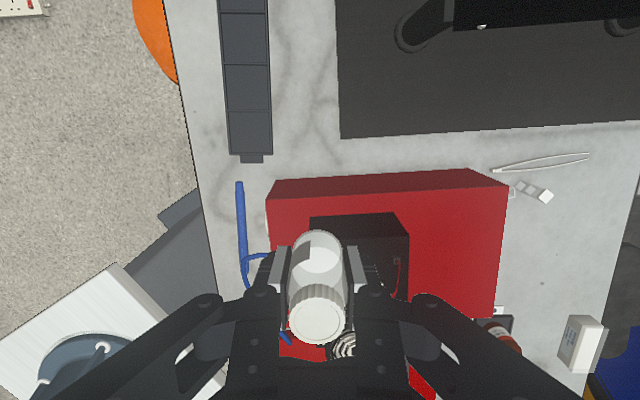

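```bash
python3 - <<'E'
from h import *
C=cal('wrist')
im=cv2.imread('pics/w5.png'); cv2.imwrite('pics/w5a.png',cv2.resize(im[0:180,190:310],None,fx=4,fy=3.3,interpolation=cv2.INTER_CUBIC))
a=onz('wrist',229.5,155,.008,C);b=onz('wrist',273,153,.008,C);c=onz('wrist',264,0,.008,C);d=onz('wrist',218,0,.008,C);print(a,b,c,d)
y=(c-b)/np.linalg.norm(c-b);print(np.degrees(np.arctan2(y[1],y[0]))-90)
m=(a+b)/2
for k in (.028,.081,.134,.187): print((m+y*k).round(4))
E
```

```text
[0.41093816 0.18935795 0.008     ] [0.45886568 0.16062035 0.008     ] [0.55052228 0.30263604 0.008     ] [0.50813572 0.33062736 0.008     ]
-32.8381054058815
[0.4501 0.1985 0.008 ]
[0.4788 0.243  0.008 ]
[0.5076 0.2876 0.008 ]
[0.5363 0.3321 0.008 ]
```

View pics/w5a.png

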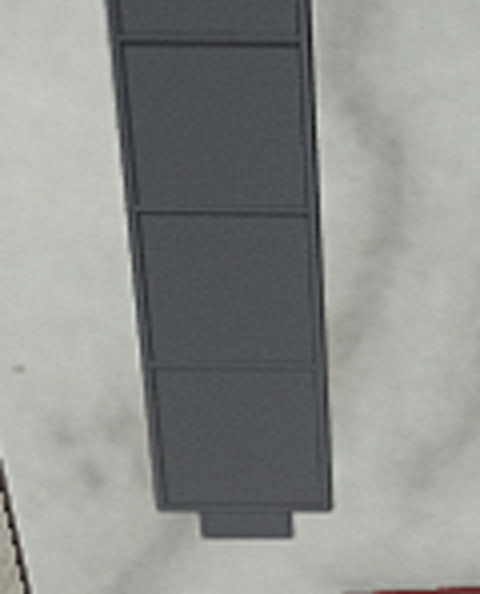

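Request:
{"api": "send_rows", "payload": {"plan": [{"linear":[-0.95,0.3,-0.4],"roll":0},{"linear":[-0.95,0.3,-0.4],"roll":0},{"linear":[-0.95,0.3,-0.4],"roll":0},{"linear":[-0.95,0.3,-0.4],"roll":0},{"linear":[-0.95,0.3,-0.4],"roll":0}]}}

```text
t: 10.58
tcp_pos: [0.528, 0.2671, 0.2229]
tool_rot: [0.333, -0.624, 0.624, -0.332]
force: [0.9, -0.1, 0.1]
finger_gap: 0.302
```

Request:
{"api": "send_rows", "payload": {"plan": [{"linear":[-0.95,0.8,-0.4],"roll":0},{"linear":[-0.95,0.8,-0.4],"roll":0},{"linear":[0,0.8,0],"roll":0},{"linear":[0,0.8,0],"roll":0},{"linear":[0,0,0],"roll":0}]}}

```text
t: 11.2
tcp_pos: [0.5381, 0.3265, 0.1252]
tool_rot: [-0.335, 0.624, -0.624, 0.331]
force: [-0.2, -1.1, -0.6]
finger_gap: 0.304
```

```bash
python3 - <<'E'
from h import *
st()
cv2.imwrite('pics/w6.png',manip.snapshot('wrist'))
st()
plan([((.5375,.331,.0275),-33.8)])
E
```

```text
11.2 [0.5381 0.3265 0.1252] yawz -33.87 F [-0.2 -1.1 -0.6] gap 25.9 q6 0.96
11.25 [0.5391 0.3271 0.1267] yawz -33.87 F [ 0.4  1.  -1. ] gap 26.0 q6 0.96
[{"linear":[-0.02, 0.83, -0.03],"roll":-0.0},{"linear":[-0.02, 0.82, -0.03],"roll":-0.0},{"linear":[-0.02, 0.83, -0.03],"roll":-0.0},{"linear":[-0.02, 0.83, -0.03],"roll":-0.0},{"linear":[0, 0, 0],"roll":0}]
end [0.5375 0.3311 0.0274] -33.87
```

View pics/w6.png

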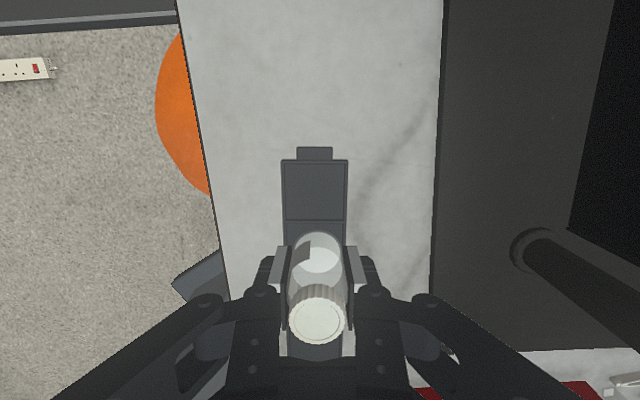

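```bash
python3 - <<'E'
from h import *
C=cal('wrist')
a=onz('wrist',281,160.5,.008,C);b=onz('wrist',348,160.5,.008,C);c=onz('wrist',282.5,220,.008,C);d=onz('wrist',346,220,.008,C)
print(a,b,c,d,(a+b+c+d)/4)
E
```

```text
[0.5316277  0.37007653 0.008     ] [0.57772396 0.33918335 0.008     ] [0.5017129  0.32648952 0.008     ] [0.54819914 0.29535049 0.008     ] [0.53981592 0.33277497 0.008     ]
```

Request:
{"api": "send_rows", "payload": {"plan": [{"linear":[-0.05,0.8,-0.05],"roll":0},{"linear":[-0.05,0.8,-0.05],"roll":0},{"linear":[0,0.6,0],"roll":0},{"linear":[0,0.5,0],"roll":0},{"linear":[0,0,0],"roll":0}]}}

```text
t: 11.88
tcp_pos: [0.5379, 0.3321, 0.0458]
tool_rot: [-0.334, 0.624, -0.624, 0.332]
force: [-0.2, -0.1, -0.6]
finger_gap: 0.304
```

```bash
python3 - <<'E'
from h import *
st()
E
```

```text
11.88 [0.5379 0.3321 0.0458] yawz -33.81 F [-0.2 -0.1 -0.6] gap 26.0 q6 0.97
```

Request:
{"api": "send_rows", "payload": {"plan": [{"linear":[0,0.4,0],"roll":0},{"linear":[0,0.2,0],"roll":0},{"linear":[0,0,0],"roll":0},{"linear":[0,0,0],"roll":0},{"linear":[0,0,0],"roll":0}]}}

```text
t: 12.5
tcp_pos: [0.5386, 0.3326, 0.0291]
tool_rot: [0.333, -0.624, 0.624, -0.333]
force: [-0.2, -0.8, -1.3]
finger_gap: 0.294
```

Request:
{"api": "send_rows", "payload": {"plan": [{"linear":[0,0.05,0],"roll":0},{"linear":[0,0.05,0],"roll":0},{"linear":[0,0,0],"roll":0},{"linear":[0,0,0],"roll":0},{"linear":[0,0,0],"roll":0}]}}

```text
t: 13.12
tcp_pos: [0.5384, 0.3325, 0.0257]
tool_rot: [-0.333, 0.624, -0.624, 0.333]
force: [-0.7, 0.1, -0.2]
finger_gap: 0.3
```

Request:
{"api": "send_rows", "payload": {"plan": [{"linear":[0,0.04,0],"roll":0},{"linear":[0,0.04,0],"roll":0},{"linear":[0,0,0],"roll":0},{"linear":[0,0,0],"roll":0},{"linear":[0,0,0],"roll":0}]}}

```text
t: 13.75
tcp_pos: [0.5384, 0.3325, 0.0233]
tool_rot: [0.333, -0.624, 0.624, -0.333]
force: [-1.0, -0.8, -0.8]
finger_gap: 0.307
```

Request:
{"api": "send_rows", "payload": {"plan": [{"linear":[0,0.03,0],"roll":0},{"linear":[0,0,0],"roll":0},{"linear":[0,0,0],"roll":0},{"linear":[0,0,0],"roll":0},{"linear":[0,0,0],"roll":0}]}}

```text
t: 14.38
tcp_pos: [0.5383, 0.3325, 0.0224]
tool_rot: [0.333, -0.624, 0.624, -0.333]
force: [-1.1, -0.2, -0.8]
finger_gap: 0.307
```

Request:
{"api": "send_rows", "payload": {"plan": [{"linear":[0,0.04,0],"roll":0},{"linear":[0,0,0],"roll":0},{"linear":[0,0,0],"roll":0},{"linear":[0,0,0],"roll":0},{"linear":[0,0,0],"roll":0}]}}

```text
t: 15.0
tcp_pos: [0.5385, 0.3326, 0.0221]
tool_rot: [0.333, -0.624, 0.624, -0.333]
force: [-1.1, -1.1, 6.0]
finger_gap: 0.3
```

```bash
python3 - <<'E'
from h import *
st()
cv2.imwrite('pics/w7.png',manip.snapshot('wrist'))
E
```

```text
15.0 [0.5385 0.3326 0.0221] yawz -33.79 F [-1.1 -1.1  6. ] gap 25.6 q6 0.97
```

View pics/w7.png

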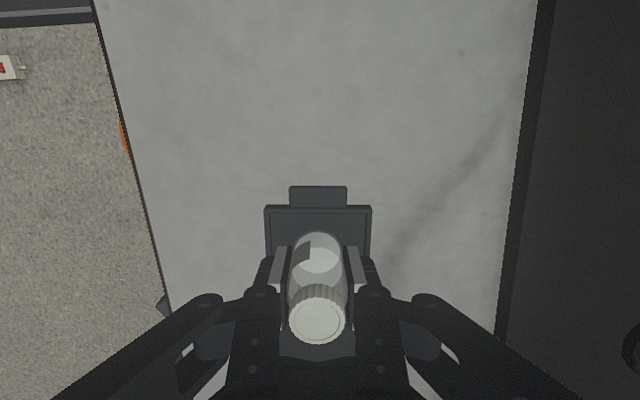

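Request:
{"api": "send_rows", "payload": {"plan": [{"linear":[0,0,0],"roll":0},{"linear":[0,0,0],"roll":0},{"linear":[0,0,0],"roll":0},{"linear":[0,0,0],"roll":0},{"linear":[0,0,0],"roll":0}], "claw": 55}}

```text
t: 15.68
tcp_pos: [0.5383, 0.3325, 0.0211]
tool_rot: [-0.333, 0.624, -0.624, 0.333]
force: [0.0, -0.0, 0.5]
finger_gap: 0.642
```

Request:
{"api": "send_rows", "payload": {"plan": [{"linear":[0,-0.8,0],"roll":0},{"linear":[0,-1,0],"roll":0},{"linear":[0,-1,0],"roll":0},{"linear":[0,-1,0],"roll":0},{"linear":[0.6,-1,0.3],"roll":0}]}}

```text
t: 16.3
tcp_pos: [0.5359, 0.3133, 0.1663]
tool_rot: [-0.333, 0.624, -0.623, 0.334]
force: [-0.2, 0.0, -0.2]
finger_gap: 0.648
```

```bash
python3 - <<'E'
from h import *
st()
cv2.imwrite('pics/w8.png',manip.snapshot('wrist')); cv2.imwrite('pics/sc8.png',manip.snapshot('scene'))
plan([((.505,.10,.27),-34),((.51,-.13,.25),-34),((.516,-.332,.13),-34)])
E
```

```text
16.3 [0.5359 0.3133 0.1663] yawz -33.71 F [-0.2  0.  -0.2] gap 55.3 q6 0.94
[{"linear":[0.93, -0.48, 0.43],"roll":0.0},{"linear":[0.92, -0.48, 0.44],"roll":0.0},{"linear":[0.93, -0.49, 0.43],"roll":0.0},{"linear":[0.92, -0.48, 0.44],"roll":0.0},{"linear":[0.93, -0.48, 0.43],"roll":0.0}]
[{"linear":[0.92, -0.48, 0.43],"roll":0.0},{"linear":[0.93, -0.49, 0.44],"roll":0.0},{"linear":[0.9, 0.1, 0.63],"roll":0.0},{"linear":[0.89, 0.09, 0.63],"roll":0.0},{"linear":[0.9, 0.1, 0.63],"roll":0.0}]
[{"linear":[0.89, 0.09, 0.63],"roll":0.0},{"linear":[0.9, 0.1, 0.63],"roll":0.0},{"linear":[0.89, 0.09, 0.63],"roll":0.0},{"linear":[0.9, 0.1, 0.63],"roll":0.0},{"linear":[0.91, 0.67, 0.65],"roll":0.0}]
[{"linear":[0.92, 0.66, 0.65],"roll":0.0},{"linear":[0.91, 0.67, 0.66],"roll":0.0},{"linear":[0.91, 0.67, 0.65],"roll":0.0},{"linear":[0.92, 0.66, 0.65],"roll":0.0},{"linear":[0.91, 0.67, 0.65],"roll":0.0}]
end [ 0.5159 -0.3319  0.13  ] -33.85
```

View pics/sc8.png

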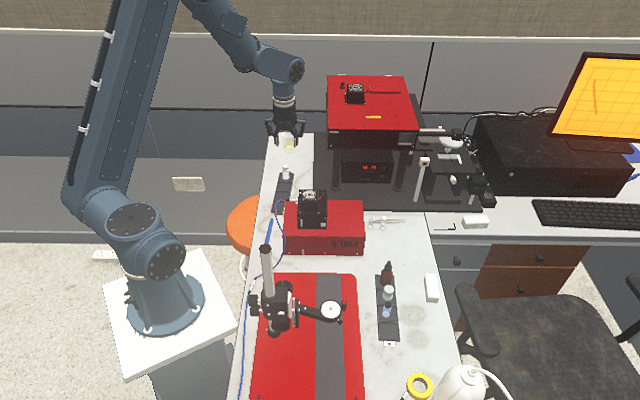

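Request:
{"api": "send_rows", "payload": {"plan": [{"linear":[0.92,-0.5,0.43],"roll":0},{"linear":[0.92,-0.5,0.43],"roll":0},{"linear":[0.92,-0.5,0.43],"roll":0},{"linear":[0.92,-0.5,0.43],"roll":0},{"linear":[0.92,-0.5,0.43],"roll":0}]}}

```text
t: 17.02
tcp_pos: [0.5121, 0.1613, 0.2397]
tool_rot: [-0.334, 0.624, -0.623, 0.333]
force: [0.0, 0.5, 0.2]
finger_gap: 0.642
```

Request:
{"api": "send_rows", "payload": {"plan": [{"linear":[0.92,-0.5,0.43],"roll":0},{"linear":[0.92,-0.4,0.43],"roll":0},{"linear":[0.9,0,0.63],"roll":0},{"linear":[0.9,0,0.63],"roll":0},{"linear":[0.9,0,0.63],"roll":0}]}}

```text
t: 17.65
tcp_pos: [0.5052, 0.0022, 0.2664]
tool_rot: [-0.333, 0.624, -0.623, 0.333]
force: [-0.7, 0.7, -0.2]
finger_gap: 0.64
```

Request:
{"api": "send_rows", "payload": {"plan": [{"linear":[0.9,0,0.63],"roll":0},{"linear":[0.9,0.1,0.63],"roll":0},{"linear":[0.9,0.1,0.63],"roll":0},{"linear":[0.9,0.1,0.63],"roll":0},{"linear":[0.9,0.3,0.65],"roll":0}]}}

```text
t: 18.27
tcp_pos: [0.5095, -0.163, 0.2485]
tool_rot: [-0.333, 0.624, -0.624, 0.333]
force: [0.0, -0.3, 0.1]
finger_gap: 0.64
```

Request:
{"api": "send_rows", "payload": {"plan": [{"linear":[0.9,0.5,0.65],"roll":0},{"linear":[0.9,0.5,0.65],"roll":0},{"linear":[0.9,0.6,0.65],"roll":0},{"linear":[0.9,0.7,0.65],"roll":0},{"linear":[0,0,0],"roll":0}]}}

```text
t: 18.9
tcp_pos: [0.5133, -0.2966, 0.1774]
tool_rot: [-0.333, 0.626, -0.623, 0.332]
force: [-0.7, 0.6, -0.3]
finger_gap: 0.639
```

```bash
python3 - <<'E'
from h import *
st()
cv2.imwrite('pics/w9.png',manip.snapshot('wrist'))
plan([((.516,-.332,.10),-34)])
E
```

```text
18.9 [ 0.5133 -0.2966  0.1774] yawz -33.97 F [-0.7  0.6 -0.3] gap 54.6 q6 -0.12
[{"linear":[0.32, 0.87, 0.25],"roll":0.01},{"linear":[0.32, 0.87, 0.25],"roll":0.01},{"linear":[0.33, 0.87, 0.25],"roll":0.01},{"linear":[0, 0, 0],"roll":0},{"linear":[0, 0, 0],"roll":0}]
end [ 0.5158 -0.332   0.1001] -34.08
```

View pics/w9.png

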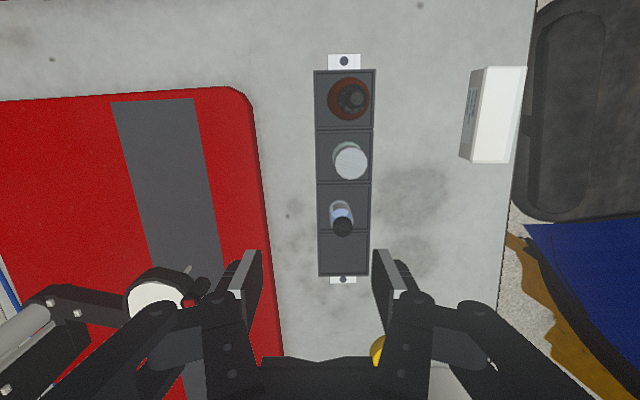

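Request:
{"api": "send_rows", "payload": {"plan": [{"linear":[0.32,0.87,0.25],"roll":0},{"linear":[0.32,0.87,0.25],"roll":0},{"linear":[0.32,0.87,0.25],"roll":0},{"linear":[0,0.6,0],"roll":0},{"linear":[0,0,0],"roll":0}]}}

```text
t: 19.58
tcp_pos: [0.516, -0.3297, 0.0828]
tool_rot: [-0.334, 0.625, -0.622, 0.333]
force: [0.7, -0.0, -0.5]
finger_gap: 0.641
```

```bash
python3 - <<'E'
from h import *
st()
cv2.imwrite('pics/w10.png',manip.snapshot('wrist'))
st()
plan([((.516,-.332,.026),-34)])
E
```

```text
19.57 [ 0.516  -0.3297  0.0828] yawz -33.75 F [ 0.7 -0.  -0.5] gap 54.8 q6 -0.16
19.62 [ 0.5167 -0.3304  0.0838] yawz -33.74 F [0.1 0.1 0.6] gap 55.0 q6 -0.16
[{"linear":[0.03, 0.96, 0.0],"roll":0.02},{"linear":[0.03, 0.97, 0.01],"roll":0.02},{"linear":[0, 0, 0],"roll":0},{"linear":[0, 0, 0],"roll":0},{"linear":[0, 0, 0],"roll":0}]
end [ 0.516  -0.3321  0.0259] -33.98
```

View pics/w10.png

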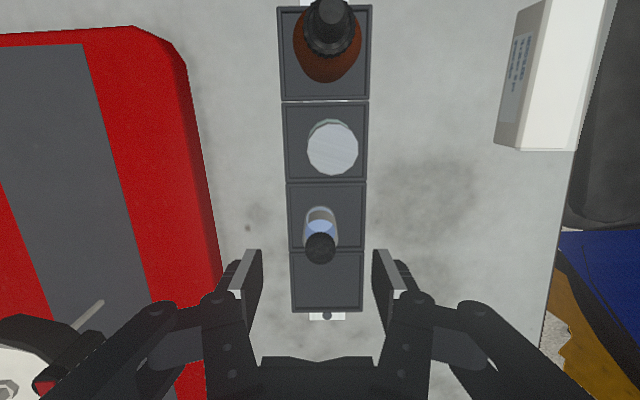

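```bash
python3 - <<'E'
from h import *
C=cal('wrist')
print(onz('wrist',320.5,247.5,.060,C),onz('wrist',332.5,147,.05,C),onz('wrist',332,20,.107,C))
E
```

```text
[ 0.51772386 -0.33193222  0.06      ] [ 0.55383311 -0.28940746  0.05      ] [ 0.57758906 -0.24732203  0.107     ]
```

Request:
{"api": "send_rows", "payload": {"plan": [{"linear":[0.03,0.9,0],"roll":0},{"linear":[0.03,0.6,0],"roll":0},{"linear":[0,0.42,0],"roll":0},{"linear":[0,0,0],"roll":0},{"linear":[0,0,0],"roll":0}]}}

```text
t: 20.25
tcp_pos: [0.5162, -0.3335, 0.0268]
tool_rot: [0.333, -0.623, 0.624, -0.333]
force: [-0.3, -0.2, -0.0]
finger_gap: 0.644
```

Request:
{"api": "send_rows", "payload": {"plan": [{"linear":[0,0,0],"roll":0},{"linear":[0,0,0],"roll":0},{"linear":[0,0,0],"roll":0},{"linear":[0,0,0],"roll":0},{"linear":[0,0,0],"roll":0}], "claw": 12}}

```text
t: 20.88
tcp_pos: [0.516, -0.3335, 0.027]
tool_rot: [0.333, -0.623, 0.624, -0.333]
force: [-1.1, 0.3, 5.6]
finger_gap: 0.241
```

Request:
{"api": "send_rows", "payload": {"plan": [{"linear":[0,-1,0],"roll":0},{"linear":[0,-1,0],"roll":0},{"linear":[0,-1,0],"roll":0},{"linear":[0,-1,0],"roll":0},{"linear":[0,-1,0],"roll":0}]}}

```text
t: 21.5
tcp_pos: [0.5155, -0.333, 0.1767]
tool_rot: [-0.333, 0.624, -0.623, 0.333]
force: [1.2, 0.4, -1.2]
finger_gap: 0.243
```

```bash
python3 - <<'E'
from h import *
st()
plan([((.51,-.10,.27),-34),((.50,.12,.27),-34),((.508,.287,.15),-34)])
E
```

```text
21.5 [ 0.5155 -0.333   0.1767] yawz -33.8 F [ 1.2  0.4 -1.2] gap 20.7 q6 -0.17
[{"linear":[-0.91, -0.44, -0.64],"roll":0.0},{"linear":[-0.9, -0.45, -0.64],"roll":0.0},{"linear":[-0.91, -0.44, -0.64],"roll":0.0},{"linear":[-0.91, -0.45, -0.64],"roll":0.0},{"linear":[-0.91, -0.44, -0.63],"roll":0.0}]
[{"linear":[-0.9, -0.44, -0.64],"roll":0.0},{"linear":[-0.91, -0.45, -0.64],"roll":0.0},{"linear":[-0.98, 0.0, -0.73],"roll":0.01},{"linear":[-0.99, 0.0, -0.72],"roll":0.01},{"linear":[-0.98, 0.0, -0.73],"roll":0.01}]
[{"linear":[-0.99, 0.0, -0.73],"roll":0.01},{"linear":[-0.98, 0.0, -0.73],"roll":0.01},{"linear":[-0.98, 0.0, -0.73],"roll":0.01},{"linear":[-0.95, 0.8, -0.58],"roll":-0.01},{"linear":[-0.95, 0.8, -0.58],"roll":-0.01}]
[{"linear":[-0.95, 0.8, -0.58],"roll":-0.01},{"linear":[-0.96, 0.8, -0.58],"roll":-0.01},{"linear":[-0.95, 0.8, -0.58],"roll":-0.01},{"linear":[0, 0, 0],"roll":0},{"linear":[0, 0, 0],"roll":0}]
end [0.508 0.287 0.15 ] -33.86
```

Request:
{"api": "send_rows", "payload": {"plan": [{"linear":[-0.9,-0.5,-0.64],"roll":0},{"linear":[-0.9,-0.5,-0.64],"roll":0},{"linear":[-0.9,-0.5,-0.64],"roll":0},{"linear":[-0.9,-0.5,-0.64],"roll":0},{"linear":[-0.9,-0.5,-0.64],"roll":0}]}}

```text
t: 22.12
tcp_pos: [0.5107, -0.1664, 0.2513]
tool_rot: [-0.333, 0.624, -0.624, 0.333]
force: [0.5, 0.6, -0.7]
finger_gap: 0.242
```

Request:
{"api": "send_rows", "payload": {"plan": [{"linear":[-0.9,-0.4,-0.64],"roll":0},{"linear":[-0.9,-0.2,-0.64],"roll":0},{"linear":[-1,0,-0.73],"roll":0},{"linear":[-1,0,-0.73],"roll":0},{"linear":[-1,0,-0.73],"roll":0}]}}

```text
t: 22.75
tcp_pos: [0.5043, 0.0111, 0.269]
tool_rot: [-0.333, 0.624, -0.624, 0.333]
force: [0.6, -0.4, -0.4]
finger_gap: 0.243
```

Request:
{"api": "send_rows", "payload": {"plan": [{"linear":[-1,0,-0.73],"roll":0},{"linear":[-1,0,-0.73],"roll":0},{"linear":[-1,0,-0.73],"roll":0},{"linear":[-0.95,0.6,-0.58],"roll":0},{"linear":[-0.95,0.6,-0.58],"roll":0}]}}

```text
t: 23.38
tcp_pos: [0.5028, 0.1892, 0.2328]
tool_rot: [0.333, -0.624, 0.624, -0.333]
force: [-0.2, 0.2, -0.7]
finger_gap: 0.239
```

Request:
{"api": "send_rows", "payload": {"plan": [{"linear":[-0.95,0.8,-0.58],"roll":0},{"linear":[-0.8,0.8,-0.5],"roll":0},{"linear":[-0.5,0.8,-0.3],"roll":0},{"linear":[0,0,0],"roll":0},{"linear":[0,0,0],"roll":0}]}}

```text
t: 24.0
tcp_pos: [0.5063, 0.2667, 0.1617]
tool_rot: [0.333, -0.624, 0.624, -0.333]
force: [-0.4, -1.1, -0.7]
finger_gap: 0.244
```

```bash
python3 - <<'E'
from h import *
st()
cv2.imwrite('pics/w11.png',manip.snapshot('wrist'))
st()
plan([((.508,.287,.06),-33.8)])
E
```

```text
24.0 [0.5063 0.2667 0.1617] yawz -33.8 F [-0.4 -1.1 -0.7] gap 20.8 q6 0.88
24.05 [0.5066 0.2665 0.1622] yawz -33.83 F [ 0.  -0.7  0.1] gap 20.8 q6 0.88
[{"linear":[-0.15, 0.85, -0.09],"roll":-0.0},{"linear":[-0.15, 0.85, -0.08],"roll":-0.0},{"linear":[-0.14, 0.85, -0.09],"roll":-0.0},{"linear":[-0.15, 0.86, -0.08],"roll":-0.0},{"linear":[0, 0, 0],"roll":0}]
end [0.508  0.2869 0.0599] -33.83
```

View pics/w11.png

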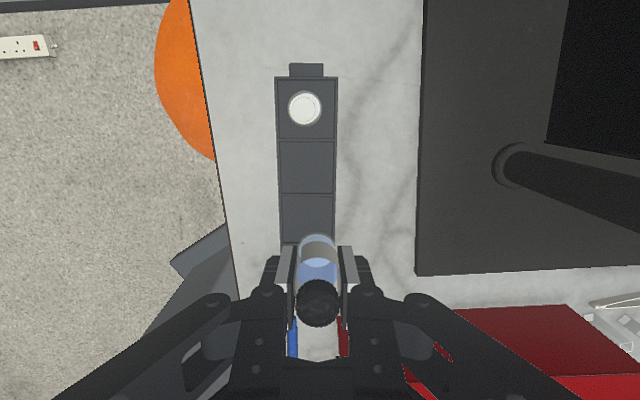

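Request:
{"api": "send_rows", "payload": {"plan": [{"linear":[-0.15,0.85,-0.09],"roll":0},{"linear":[-0.15,0.85,-0.09],"roll":0},{"linear":[-0.15,0.85,-0.09],"roll":0},{"linear":[-0.14,0.85,-0.08],"roll":0},{"linear":[0,0.4,0],"roll":0}]}}

```text
t: 24.68
tcp_pos: [0.5076, 0.2871, 0.0472]
tool_rot: [0.333, -0.624, 0.624, -0.333]
force: [0.2, -0.4, -0.0]
finger_gap: 0.24
```

Request:
{"api": "send_rows", "payload": {"plan": [{"linear":[0,0.4,0],"roll":0},{"linear":[0,0.1,0],"roll":0},{"linear":[0,0,0],"roll":0},{"linear":[0,0,0],"roll":0},{"linear":[0,0,0],"roll":0}]}}

```text
t: 25.3
tcp_pos: [0.5075, 0.2878, 0.0328]
tool_rot: [0.333, -0.624, 0.624, -0.333]
force: [-0.7, 0.4, -0.0]
finger_gap: 0.24
```

```bash
python3 - <<'E'
from h import *
st()
plan([((.508,.287,.0235),-33.8)])
E
```

```text
25.3 [0.5075 0.2878 0.0328] yawz -33.79 F [-0.7  0.4 -0. ] gap 20.5 q6 0.91
[{"linear":[0.01, 0.31, 0.03],"roll":0.0},{"linear":[0, 0, 0],"roll":0},{"linear":[0, 0, 0],"roll":0},{"linear":[0, 0, 0],"roll":0},{"linear":[0, 0, 0],"roll":0}]
end [0.5081 0.287  0.0235] -33.79
```

Request:
{"api": "send_rows", "payload": {"plan": [{"linear":[0,0.15,0],"roll":0},{"linear":[0,0.1,0],"roll":0},{"linear":[0,0.05,0],"roll":0},{"linear":[0,0,0],"roll":0},{"linear":[0,0,0],"roll":0}]}}

```text
t: 25.92
tcp_pos: [0.5072, 0.2876, 0.0233]
tool_rot: [0.333, -0.624, 0.624, -0.333]
force: [-0.2, 0.6, -0.7]
finger_gap: 0.243
```

Request:
{"api": "send_rows", "payload": {"plan": [{"linear":[0,0.03,0],"roll":0},{"linear":[0,0,0],"roll":0},{"linear":[0,0,0],"roll":0},{"linear":[0,0,0],"roll":0},{"linear":[0,0,0],"roll":0}]}}

```text
t: 26.55
tcp_pos: [0.5073, 0.2877, 0.023]
tool_rot: [0.333, -0.624, 0.624, -0.333]
force: [-2.1, -1.0, 5.9]
finger_gap: 0.244
```

Contact at 0.023 as expected. Release.

Request:
{"api": "send_rows", "payload": {"plan": [{"linear":[0,0,0],"roll":0},{"linear":[0,0,0],"roll":0},{"linear":[0,0,0],"roll":0},{"linear":[0,0,0],"roll":0},{"linear":[0,0,0],"roll":0}], "claw": 55}}

```text
t: 27.18
tcp_pos: [0.5072, 0.2876, 0.0223]
tool_rot: [-0.333, 0.624, -0.624, 0.333]
force: [1.4, -0.3, -1.2]
finger_gap: 0.644
```

Request:
{"api": "send_rows", "payload": {"plan": [{"linear":[0,-0.8,0],"roll":0},{"linear":[0,-1,0],"roll":0},{"linear":[0,-1,0],"roll":0},{"linear":[0,-1,0],"roll":0},{"linear":[0.6,-1,0.3],"roll":0}]}}

```text
t: 27.8
tcp_pos: [0.5048, 0.2683, 0.1675]
tool_rot: [0.333, -0.623, 0.623, -0.334]
force: [0.7, -0.5, 0.1]
finger_gap: 0.644
```

```bash
python3 - <<'E'
from h import *
st()
cv2.imwrite('pics/w12.png',manip.snapshot('wrist'))
plan([((.505,.10,.27),-34),((.52,-.10,.26),-34)])
E
```

```text
27.8 [0.5048 0.2683 0.1675] yawz -33.7 F [ 0.7 -0.5  0.1] gap 55.0 q6 0.88
[{"linear":[0.93, -0.66, 0.61],"roll":0.01},{"linear":[0.92, -0.66, 0.61],"roll":0.01},{"linear":[0.93, -0.66, 0.61],"roll":0.01},{"linear":[0.92, -0.66, 0.62],"roll":0.01},{"linear":[0.92, -0.66, 0.61],"roll":0.01}]
[{"linear":[0.87, 0.06, 0.69],"roll":-0.0},{"linear":[0.88, 0.05, 0.69],"roll":-0.0},{"linear":[0.87, 0.06, 0.69],"roll":-0.0},{"linear":[0.88, 0.05, 0.7],"roll":-0.0},{"linear":[0.87, 0.06, 0.69],"roll":-0.0}]
[{"linear":[0.88, 0.05, 0.69],"roll":-0.0},{"linear":[0, 0, 0],"roll":0},{"linear":[0, 0, 0],"roll":0},{"linear":[0, 0, 0],"roll":0},{"linear":[0, 0, 0],"roll":0}]
end [ 0.52   -0.1001  0.2601] -34.06
```

View pics/w12.png

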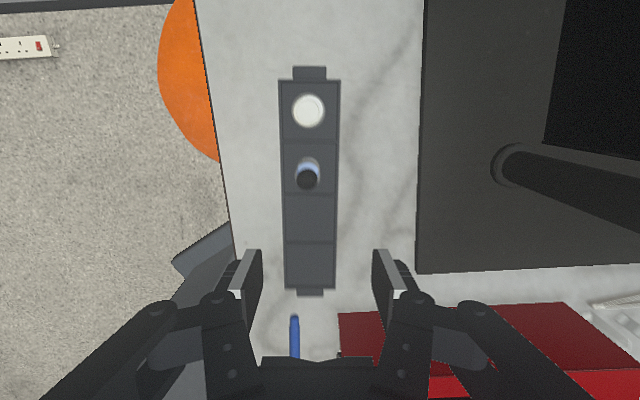

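Request:
{"api": "send_rows", "payload": {"plan": [{"linear":[0.92,-0.66,0.6],"roll":0},{"linear":[0.92,-0.66,0.6],"roll":0},{"linear":[0.92,-0.66,0.6],"roll":0},{"linear":[0.92,-0.66,0.6],"roll":0},{"linear":[0.92,-0.66,0.6],"roll":0}]}}

```text
t: 28.48
tcp_pos: [0.5024, 0.1019, 0.2658]
tool_rot: [-0.333, 0.624, -0.624, 0.333]
force: [1.1, -0.4, 0.6]
finger_gap: 0.638
```

Request:
{"api": "send_rows", "payload": {"plan": [{"linear":[0.88,0,0.7],"roll":0},{"linear":[0.88,0,0.7],"roll":0},{"linear":[0.88,0,0.7],"roll":0},{"linear":[0.88,0,0.7],"roll":0},{"linear":[0.88,0,0.7],"roll":0}]}}

```text
t: 29.1
tcp_pos: [0.5164, -0.0662, 0.2651]
tool_rot: [-0.333, 0.624, -0.624, 0.333]
force: [-0.2, 0.3, -0.3]
finger_gap: 0.642
```

```bash
python3 - <<'E'
from h import *
st()
plan([((.5498,-.2933,.2),-34)])
E
```

```text
29.1 [ 0.5164 -0.0662  0.2651] yawz -33.81 F [-0.2  0.3 -0.3] gap 54.8 q6 0.25
[{"linear":[0.95, 0.36, 0.86],"roll":0.01},{"linear":[0.94, 0.36, 0.85],"roll":0.01},{"linear":[0.94, 0.37, 0.86],"roll":0.01},{"linear":[0.95, 0.36, 0.86],"roll":0.01},{"linear":[0.94, 0.36, 0.86],"roll":0.01}]
[{"linear":[0.94, 0.36, 0.86],"roll":0.01},{"linear":[0, 0, 0],"roll":0},{"linear":[0, 0, 0],"roll":0},{"linear":[0, 0, 0],"roll":0},{"linear":[0, 0, 0],"roll":0}]
end [ 0.5497 -0.2933  0.2   ] -34.17
```

Request:
{"api": "send_rows", "payload": {"plan": [{"linear":[0.94,0.3,0.86],"roll":0},{"linear":[0.94,0.3,0.86],"roll":0},{"linear":[0.94,0.3,0.86],"roll":0},{"linear":[0.94,0.3,0.86],"roll":0},{"linear":[0.94,0.3,0.86],"roll":0}]}}

```text
t: 29.72
tcp_pos: [0.5453, -0.2552, 0.2197]
tool_rot: [-0.333, 0.624, -0.624, 0.333]
force: [0.6, -0.5, -0.1]
finger_gap: 0.647
```

Request:
{"api": "send_rows", "payload": {"plan": [{"linear":[0.94,0.36,0.86],"roll":0},{"linear":[0,0.4,0],"roll":0},{"linear":[0,0.8,0],"roll":0},{"linear":[0,0,0],"roll":0},{"linear":[0,0,0],"roll":0}]}}

```text
t: 30.35
tcp_pos: [0.5513, -0.2912, 0.174]
tool_rot: [0.333, -0.624, 0.624, -0.333]
force: [0.4, -0.1, 0.2]
finger_gap: 0.645
```

```bash
python3 - <<'E'
from h import *
st()
cv2.imwrite('pics/w13.png',manip.snapshot('wrist'))
st()
plan([((.5498,-.2933,.11),-34)])
E
```

```text
30.35 [ 0.5513 -0.2912  0.174 ] yawz -33.75 F [ 0.4 -0.1  0.2] gap 55.1 q6 -0.08
30.4 [ 0.5516 -0.2916  0.1745] yawz -33.76 F [ 0.1  0.2 -0.4] gap 54.8 q6 -0.08
[{"linear":[0.03, 0.72, -0.01],"roll":0.01},{"linear":[0.02, 0.71, -0.0],"roll":0.01},{"linear":[0.03, 0.72, -0.01],"roll":0.01},{"linear":[0, 0, 0],"roll":0},{"linear":[0, 0, 0],"roll":0}]
end [ 0.5498 -0.2932  0.11  ] -33.94
```

View pics/w13.png

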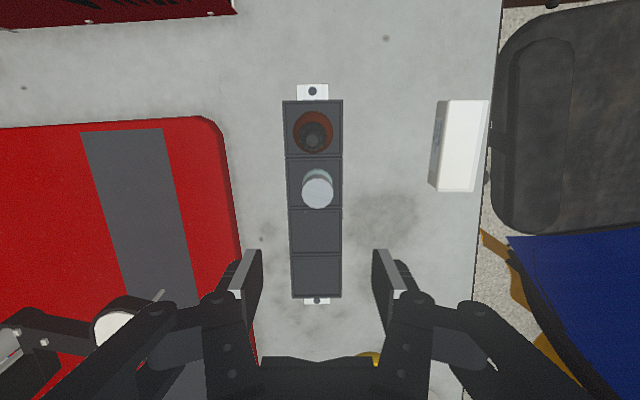

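Jar lid at (317,189), dropper bulb at (312,135). Recompute.

```bash
python3 - <<'E'
from h import *
C=cal('wrist')
print(onz('wrist',317.5,189.5,.05,C),onz('wrist',312,138,.107,C))
E
```

```text
[ 0.55484239 -0.28746395  0.05      ] [ 0.57977369 -0.24328752  0.107     ]
```

Request:
{"api": "send_rows", "payload": {"plan": [{"linear":[0.03,0.7,0],"roll":0},{"linear":[0.03,0.7,0],"roll":0},{"linear":[0.03,0.7,0],"roll":0},{"linear":[0,0,0],"roll":0},{"linear":[0,0,0],"roll":0}]}}

```text
t: 31.02
tcp_pos: [0.5504, -0.2945, 0.1119]
tool_rot: [0.333, -0.623, 0.624, -0.334]
force: [-0.7, -0.1, 0.4]
finger_gap: 0.645
```

```bash
python3 - <<'E'
from h import *
st()
cv2.imwrite('pics/w14.png',manip.snapshot('wrist'))
st()
plan([((.5498,-.2933,.034),-34)])
E
```

```text
31.02 [ 0.5504 -0.2945  0.1119] yawz -33.78 F [-0.7 -0.1  0.4] gap 55.1 q6 -0.08
31.07 [ 0.5505 -0.2946  0.1121] yawz -33.79 F [ 0.   0.1 -1. ] gap 54.8 q6 -0.08
[{"linear":[-0.01, 0.87, -0.01],"roll":0.01},{"linear":[-0.01, 0.87, -0.02],"roll":0.01},{"linear":[-0.0, 0.86, -0.01],"roll":0.01},{"linear":[0, 0, 0],"roll":0},{"linear":[0, 0, 0],"roll":0}]
end [ 0.5498 -0.2934  0.0341] -33.97
```

View pics/w14.png

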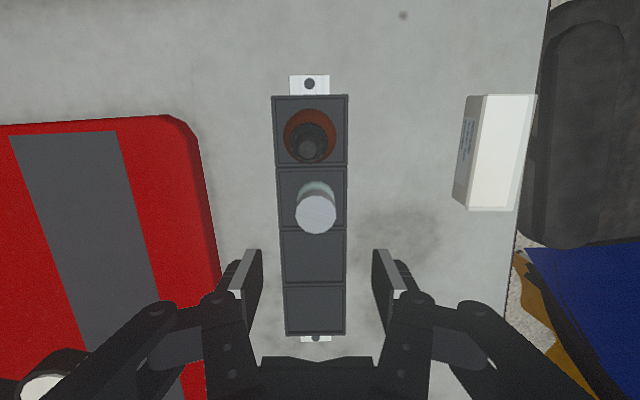

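```bash
python3 - <<'E'
from h import *
C=cal('wrist')
P=onz('wrist',316,213,.05,C); Q=onz('wrist',307.5,148,.107,C); r=np.array([.559,.829,0]); t=np.array(manip.sense()['tcp_pos'])
print(P,Q,(P-t)@r,(Q-t)@r, (P-t)@np.array([.829,-.559,0]))
E
```

```text
[ 0.55327151 -0.28906717  0.05      ] [ 0.57903835 -0.24364819  0.107     ] 0.006159734237269733 0.05821573186791114 -0.0007684088340668962
```

Request:
{"api": "send_rows", "payload": {"plan": [{"linear":[-0.08,0.8,0],"roll":0},{"linear":[0,0.8,0],"roll":0},{"linear":[0,0.8,0],"roll":0},{"linear":[0,0.2,0],"roll":0},{"linear":[0,0,0],"roll":0}]}}

```text
t: 31.7
tcp_pos: [0.5513, -0.2924, 0.0333]
tool_rot: [0.333, -0.623, 0.624, -0.333]
force: [-0.2, 0.3, -0.4]
finger_gap: 0.651
```

Request:
{"api": "send_rows", "payload": {"plan": [{"linear":[0,0,0],"roll":0},{"linear":[0,0,0],"roll":0},{"linear":[0,0,0],"roll":0},{"linear":[0,0,0],"roll":0},{"linear":[0,0,0],"roll":0}], "claw": 18}}

```text
t: 32.33
tcp_pos: [0.5516, -0.2927, 0.0339]
tool_rot: [0.333, -0.623, 0.624, -0.333]
force: [0.3, 0.4, 6.0]
finger_gap: 0.318
```

```bash
python3 - <<'E'
from h import *
st()
cv2.imwrite('pics/w15.png',manip.snapshot('wrist'))
E
```

```text
32.33 [ 0.5516 -0.2927  0.0339] yawz -33.8 F [0.3 0.4 6. ] gap 27.1 q6 -0.08
```

View pics/w15.png

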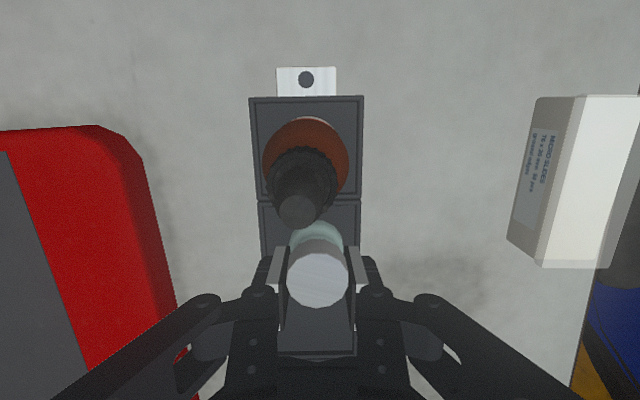

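Request:
{"api": "send_rows", "payload": {"plan": [{"linear":[0,-0.3,0],"roll":0},{"linear":[0,-0.7,0],"roll":0},{"linear":[0,-1,0],"roll":0},{"linear":[0,-1,0],"roll":0},{"linear":[0,-1,0],"roll":0}], "force": 50}}

```text
t: 33.0
tcp_pos: [0.5506, -0.2919, 0.1536]
tool_rot: [-0.333, 0.624, -0.624, 0.333]
force: [-0.4, -0.9, -0.5]
finger_gap: 0.315
```

```bash
python3 - <<'E'
from h import *
st()
cv2.imwrite('pics/w16.png',manip.snapshot('wrist'))
plan([((.52,-.10,.27),-34),((.50,.10,.27),-34),((.4788-.002,.243-.003,.17),-34)])
E
```

```text
33.0 [ 0.5506 -0.2919  0.1536] yawz -33.8 F [-0.4 -0.9 -0.5] gap 26.9 q6 -0.08
[{"linear":[-0.95, -0.75, -0.9],"roll":0.01},{"linear":[-0.95, -0.74, -0.9],"roll":0.01},{"linear":[-0.95, -0.75, -0.9],"roll":0.01},{"linear":[-0.95, -0.75, -0.9],"roll":0.01},{"linear":[-0.94, -0.75, -0.9],"roll":0.01}]
[{"linear":[-0.86, 0.0, -0.71],"roll":-0.0},{"linear":[-0.86, 0.0, -0.72],"roll":-0.0},{"linear":[-0.85, 0.0, -0.71],"roll":-0.0},{"linear":[-0.86, 0.0, -0.72],"roll":-0.0},{"linear":[-0.86, 0.0, -0.71],"roll":-0.0}]
[{"linear":[-0.86, 0.0, -0.72],"roll":-0.0},{"linear":[-0.86, 0.83, -0.81],"roll":-0.0},{"linear":[-0.86, 0.84, -0.82],"roll":-0.0},{"linear":[-0.85, 0.83, -0.81],"roll":-0.0},{"linear":[-0.86, 0.84, -0.82],"roll":-0.0}]
end [0.4767 0.24   0.1699] -34.09
```

View pics/w16.png

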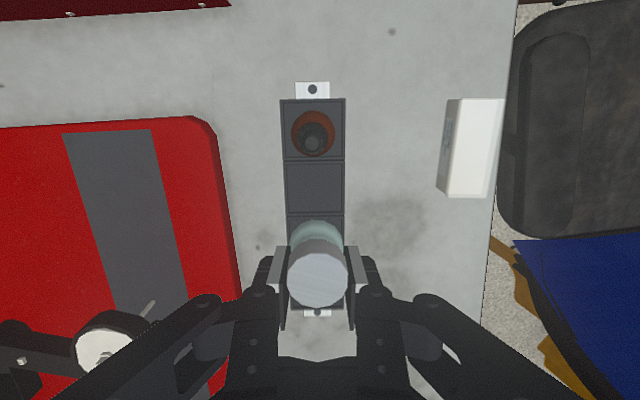

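Request:
{"api": "send_rows", "payload": {"plan": [{"linear":[-0.3,-1,-0.3],"roll":0},{"linear":[-0.95,-0.8,-0.9],"roll":0},{"linear":[-0.95,-0.8,-0.9],"roll":0},{"linear":[-0.95,-0.7,-0.9],"roll":0},{"linear":[-0.95,-0.5,-0.9],"roll":0}]}}

```text
t: 33.67
tcp_pos: [0.5217, -0.1236, 0.2674]
tool_rot: [0.333, -0.624, 0.624, -0.333]
force: [0.7, 0.1, -1.3]
finger_gap: 0.316
```

Request:
{"api": "send_rows", "payload": {"plan": [{"linear":[-0.9,-0.1,-0.8],"roll":0},{"linear":[-0.86,0,-0.72],"roll":0},{"linear":[-0.86,0,-0.72],"roll":0},{"linear":[-0.86,0,-0.72],"roll":0},{"linear":[-0.86,0,-0.72],"roll":0}]}}

```text
t: 34.3
tcp_pos: [0.5022, 0.0459, 0.2694]
tool_rot: [-0.333, 0.624, -0.624, 0.333]
force: [-0.4, 0.4, -0.4]
finger_gap: 0.316
```

Request:
{"api": "send_rows", "payload": {"plan": [{"linear":[-0.86,0,-0.72],"roll":0},{"linear":[-0.86,0,-0.72],"roll":0},{"linear":[-0.86,0.4,-0.72],"roll":0},{"linear":[-0.86,0.6,-0.72],"roll":0},{"linear":[0,0,0],"roll":0}]}}

```text
t: 34.92
tcp_pos: [0.4864, 0.1801, 0.2381]
tool_rot: [-0.335, 0.624, -0.623, 0.333]
force: [-0.7, -0.1, -0.3]
finger_gap: 0.31
```

```bash
python3 - <<'E'
from h import *
st()
plan([((.4767,.240,.12),-33.8)])
E
```

```text
34.92 [0.4864 0.1801 0.2381] yawz -33.6 F [-0.7 -0.1 -0.3] gap 26.4 q6 0.73
[{"linear":[-0.37, 0.98, -0.34],"roll":0.01},{"linear":[-0.37, 0.99, -0.35],"roll":0.01},{"linear":[-0.37, 0.98, -0.34],"roll":0.01},{"linear":[-0.37, 0.99, -0.35],"roll":0.01},{"linear":[0, 0, 0],"roll":0}]
end [0.4766 0.2401 0.1199] -33.84
```

Request:
{"api": "send_rows", "payload": {"plan": [{"linear":[-0.37,0.95,-0.34],"roll":0},{"linear":[-0.37,0.95,-0.34],"roll":0},{"linear":[-0.37,0.95,-0.34],"roll":0},{"linear":[-0.37,0.95,-0.34],"roll":0},{"linear":[0,0,0],"roll":0}]}}

```text
t: 35.55
tcp_pos: [0.4779, 0.2376, 0.1242]
tool_rot: [-0.335, 0.624, -0.623, 0.332]
force: [-0.2, -0.0, -0.0]
finger_gap: 0.315
```

Request:
{"api": "send_rows", "payload": {"plan": [{"linear":[0,0.6,0],"roll":0},{"linear":[0,0.6,0],"roll":0},{"linear":[0,0,0],"roll":0},{"linear":[0,0,0],"roll":0},{"linear":[0,0,0],"roll":0}]}}

```text
t: 36.17
tcp_pos: [0.48, 0.2381, 0.0908]
tool_rot: [0.332, -0.624, 0.624, -0.334]
force: [0.4, -0.2, 0.1]
finger_gap: 0.312
```

```bash
python3 - <<'E'
from h import *
st()
cv2.imwrite('pics/w17.png',manip.snapshot('wrist'))
st()
plan([((.4767,.240,.031),-33.8)])
E
```

```text
36.17 [0.48   0.2381 0.0908] yawz -33.81 F [ 0.4 -0.2  0.1] gap 26.7 q6 0.84
36.23 [0.4798 0.2382 0.0906] yawz -33.8 F [-0.3  0.2  0.2] gap 26.9 q6 0.84
[{"linear":[0.0, 0.99, -0.06],"roll":-0.0},{"linear":[0.01, 1.0, -0.06],"roll":-0.0},{"linear":[0, 0, 0],"roll":0},{"linear":[0, 0, 0],"roll":0},{"linear":[0, 0, 0],"roll":0}]
end [0.4767 0.2399 0.0309] -33.8
```

View pics/w17.png

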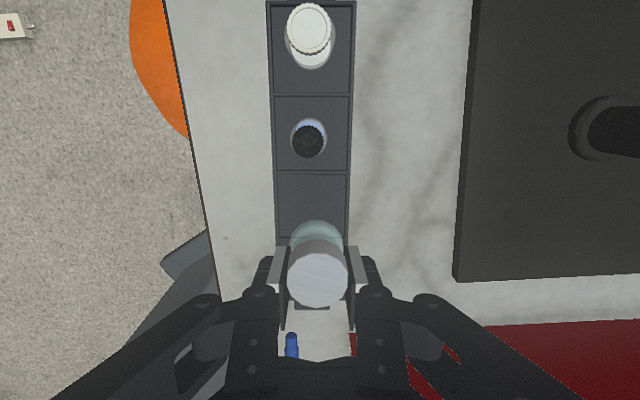

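Request:
{"api": "send_rows", "payload": {"plan": [{"linear":[0,0.8,-0.06],"roll":0},{"linear":[0,0.7,-0.05],"roll":0},{"linear":[0,0.35,0],"roll":0},{"linear":[0,0,0],"roll":0},{"linear":[0,0,0],"roll":0}]}}

```text
t: 36.85
tcp_pos: [0.477, 0.2402, 0.0347]
tool_rot: [0.333, -0.624, 0.624, -0.334]
force: [-0.7, -0.4, -0.5]
finger_gap: 0.316
```

```bash
python3 - <<'E'
from h import *
st()
E
```

```text
36.85 [0.477  0.2402 0.0347] yawz -33.79 F [-0.7 -0.4 -0.5] gap 27.0 q6 0.85
```

Request:
{"api": "send_rows", "payload": {"plan": [{"linear":[0,0.1,0],"roll":0},{"linear":[0,0.04,0],"roll":0},{"linear":[0,0,0],"roll":0},{"linear":[0,0,0],"roll":0},{"linear":[0,0,0],"roll":0}]}}

```text
t: 37.48
tcp_pos: [0.4766, 0.2401, 0.0301]
tool_rot: [0.333, -0.624, 0.624, -0.333]
force: [-0.8, 0.1, 2.1]
finger_gap: 0.315
```

Request:
{"api": "send_rows", "payload": {"plan": [{"linear":[0,0.04,0],"roll":0},{"linear":[0,0,0],"roll":0},{"linear":[0,0,0],"roll":0},{"linear":[0,0,0],"roll":0},{"linear":[0,0,0],"roll":0}]}}

```text
t: 38.1
tcp_pos: [0.4767, 0.2402, 0.0299]
tool_rot: [0.333, -0.624, 0.624, -0.334]
force: [-1.1, 0.2, 9.3]
finger_gap: 0.313
```

Request:
{"api": "send_rows", "payload": {"plan": [{"linear":[0,0,0],"roll":0},{"linear":[0,0,0],"roll":0},{"linear":[0,0,0],"roll":0},{"linear":[0,0,0],"roll":0},{"linear":[0,0,0],"roll":0}], "claw": 58}}

```text
t: 38.72
tcp_pos: [0.4764, 0.24, 0.0286]
tool_rot: [-0.333, 0.624, -0.624, 0.333]
force: [-0.4, -0.2, -0.8]
finger_gap: 0.683
```

Request:
{"api": "send_rows", "payload": {"plan": [{"linear":[0,-0.8,0],"roll":0},{"linear":[0,-1,0],"roll":0},{"linear":[0,-1,0],"roll":0},{"linear":[0,-1,0],"roll":0},{"linear":[0.6,-1,0.3],"roll":0}]}}

```text
t: 39.35
tcp_pos: [0.474, 0.2206, 0.1737]
tool_rot: [0.333, -0.623, 0.623, -0.334]
force: [0.4, -0.4, -0.4]
finger_gap: 0.682
```

```bash
python3 - <<'E'
from h import *
st()
cv2.imwrite('pics/w18.png',manip.snapshot('wrist'))
plan([((.505,.08,.27),-34),((.578,-.2445,.22),-34)])
E
```

```text
39.35 [0.474  0.2206 0.1737] yawz -33.7 F [ 0.4 -0.4 -0.4] gap 58.2 q6 0.81
[{"linear":[0.82, -0.78, 0.85],"roll":0.01},{"linear":[0.83, -0.77, 0.85],"roll":0.01},{"linear":[0.82, -0.78, 0.85],"roll":0.01},{"linear":[0.82, -0.77, 0.85],"roll":0.01},{"linear":[0.85, 0.19, 0.9],"roll":0.0}]
[{"linear":[0.84, 0.18, 0.89],"roll":0.0},{"linear":[0.85, 0.19, 0.9],"roll":0.0},{"linear":[0.84, 0.18, 0.89],"roll":0.0},{"linear":[0.85, 0.19, 0.9],"roll":0.0},{"linear":[0.84, 0.18, 0.9],"roll":0.0}]
[{"linear":[0.85, 0.19, 0.89],"roll":0.0},{"linear":[0.84, 0.18, 0.9],"roll":0.0},{"linear":[0.85, 0.19, 0.9],"roll":0.0},{"linear":[0, 0, 0],"roll":0},{"linear":[0, 0, 0],"roll":0}]
end [ 0.578  -0.2447  0.2199] -33.99
```

View pics/w18.png

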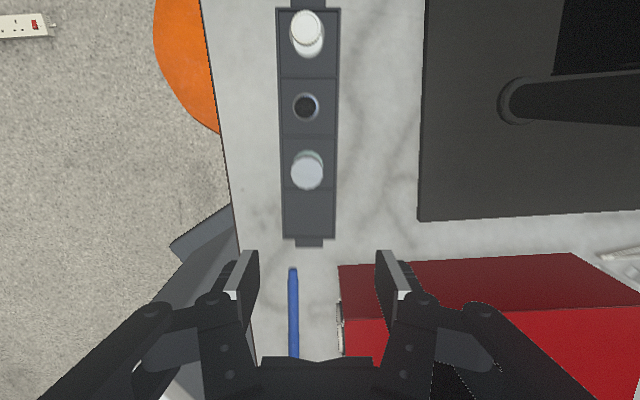

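Request:
{"api": "send_rows", "payload": {"plan": [{"linear":[0.82,-0.8,0.85],"roll":0},{"linear":[0.82,-0.8,0.85],"roll":0},{"linear":[0.82,-0.8,0.85],"roll":0},{"linear":[0.82,-0.8,0.85],"roll":0},{"linear":[0.85,0,0.9],"roll":0}]}}

```text
t: 40.02
tcp_pos: [0.5135, 0.0442, 0.2705]
tool_rot: [0.332, -0.623, 0.625, -0.334]
force: [-0.4, 0.7, -0.7]
finger_gap: 0.679
```

Request:
{"api": "send_rows", "payload": {"plan": [{"linear":[0.85,0,0.9],"roll":0},{"linear":[0.85,0,0.9],"roll":0},{"linear":[0.85,0,0.9],"roll":0},{"linear":[0.85,0,0.9],"roll":0},{"linear":[0.85,0.2,0.9],"roll":0}]}}

```text
t: 40.65
tcp_pos: [0.5537, -0.1369, 0.2626]
tool_rot: [0.333, -0.624, 0.624, -0.333]
force: [0.8, -0.2, -0.7]
finger_gap: 0.677
```

Request:
{"api": "send_rows", "payload": {"plan": [{"linear":[0.85,0.3,0.9],"roll":0},{"linear":[0.85,0.3,0.9],"roll":0},{"linear":[0.6,0.3,0.7],"roll":0},{"linear":[0,0,0],"roll":0},{"linear":[0,0,0],"roll":0}]}}

```text
t: 41.28
tcp_pos: [0.577, -0.2338, 0.2354]
tool_rot: [-0.333, 0.624, -0.623, 0.333]
force: [0.0, -0.2, -0.7]
finger_gap: 0.677
```

```bash
python3 - <<'E'
from h import *
st()
cv2.imwrite('pics/w19.png',manip.snapshot('wrist'))
st()
plan([((.578,-.2445,.14),-34)])
E
```

```text
41.27 [ 0.577  -0.2338  0.2354] yawz -33.78 F [ 0.  -0.2 -0.7] gap 57.8 q6 0.02
41.33 [ 0.5772 -0.2336  0.2357] yawz -33.75 F [-0.2  0.4  0.6] gap 58.2 q6 0.02
[{"linear":[0.07, 0.8, 0.06],"roll":0.01},{"linear":[0.07, 0.8, 0.05],"roll":0.01},{"linear":[0.07, 0.79, 0.06],"roll":0.01},{"linear":[0.08, 0.8, 0.06],"roll":0.01},{"linear":[0, 0, 0],"roll":0}]
end [ 0.578  -0.2447  0.14  ] -33.99
```

View pics/w19.png

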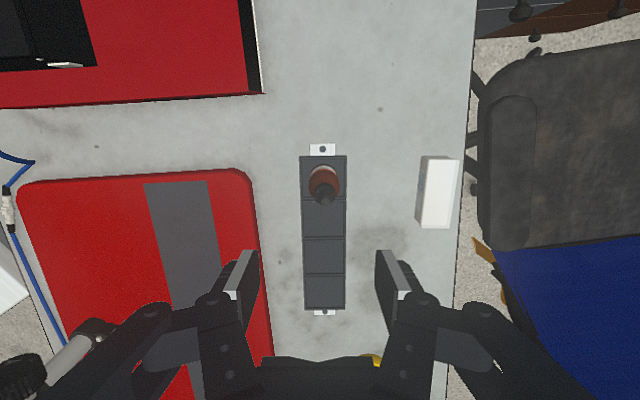

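Request:
{"api": "send_rows", "payload": {"plan": [{"linear":[0.07,0.8,0.05],"roll":0},{"linear":[0.07,0.8,0.05],"roll":0},{"linear":[0.07,0.8,0.05],"roll":0},{"linear":[0.07,0.5,0.05],"roll":0},{"linear":[0,0,0],"roll":0}]}}

```text
t: 41.95
tcp_pos: [0.5772, -0.2442, 0.148]
tool_rot: [-0.334, 0.624, -0.623, 0.333]
force: [-0.8, 1.1, -0.3]
finger_gap: 0.68
```

```bash
python3 - <<'E'
from h import *
st()
cv2.imwrite('pics/w20.png',manip.snapshot('wrist'))
st()
plan([((.578,-.2445,.047),-34)])
E
```

```text
41.95 [ 0.5772 -0.2442  0.148 ] yawz -33.76 F [-0.8  1.1 -0.3] gap 58.1 q6 0.01
42.0 [ 0.5778 -0.2446  0.1489] yawz -33.77 F [-0.2 -0.5  0.3] gap 58.0 q6 0.01
[{"linear":[-0.0, 0.85, 0.0],"roll":0.01},{"linear":[-0.0, 0.85, 0.0],"roll":0.01},{"linear":[-0.01, 0.85, 0.0],"roll":0.01},{"linear":[0.0, 0.85, 0.0],"roll":0.01},{"linear":[0, 0, 0],"roll":0}]
end [ 0.578  -0.2444  0.0469] -34.01
```

View pics/w20.png

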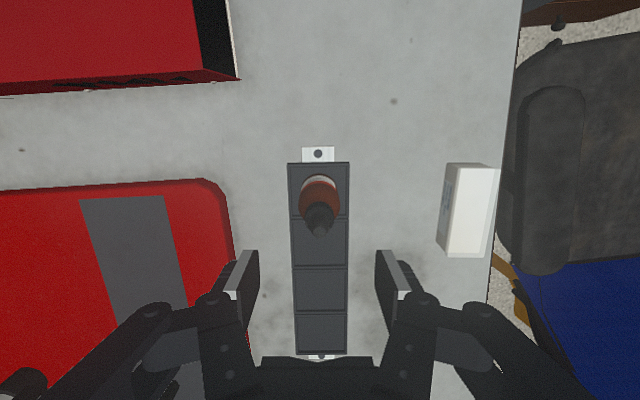

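```bash
python3 - <<'E'
from h import *
C=cal('wrist')
print(onz('wrist',319.5,231,.107,C), onz('wrist',319,196,.055,C))
E
```

```text
[ 0.57981656 -0.24400368  0.107     ] [ 0.58369661 -0.23823096  0.055     ]
```

Request:
{"api": "send_rows", "payload": {"plan": [{"linear":[0,0.8,0],"roll":0},{"linear":[0,0.8,0],"roll":0},{"linear":[0,0.4,0],"roll":0},{"linear":[0,0,0],"roll":0},{"linear":[0,0,0],"roll":0}]}}

```text
t: 42.62
tcp_pos: [0.5785, -0.2455, 0.0899]
tool_rot: [0.333, -0.623, 0.624, -0.333]
force: [0.1, -0.2, 0.2]
finger_gap: 0.684
```

```bash
python3 - <<'E'
from h import *
st()
cv2.imwrite('pics/w21.png',manip.snapshot('wrist'))
E
```

```text
42.62 [ 0.5785 -0.2455  0.0899] yawz -33.79 F [ 0.1 -0.2  0.2] gap 58.4 q6 0.01
```

View pics/w21.png

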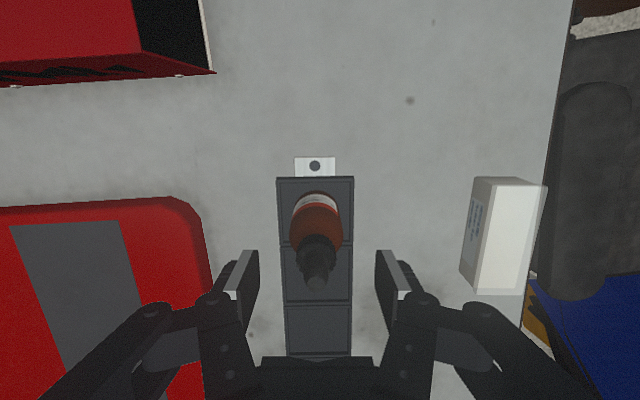

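Request:
{"api": "send_rows", "payload": {"plan": [{"linear":[-0.04,0.6,0],"roll":0},{"linear":[0,0.5,0],"roll":0},{"linear":[0,0.33,0],"roll":0},{"linear":[0,0,0],"roll":0},{"linear":[0,0,0],"roll":0}]}}

```text
t: 43.3
tcp_pos: [0.5785, -0.2442, 0.0458]
tool_rot: [0.333, -0.624, 0.624, -0.333]
force: [0.5, -0.3, 0.2]
finger_gap: 0.678
```

Request:
{"api": "send_rows", "payload": {"plan": [{"linear":[0,0,0],"roll":0},{"linear":[0,0,0],"roll":0},{"linear":[0,0,0],"roll":0},{"linear":[0,0,0],"roll":0},{"linear":[0,0,0],"roll":0}], "claw": 20, "force": 45}}

```text
t: 43.92
tcp_pos: [0.5788, -0.2444, 0.0466]
tool_rot: [0.333, -0.623, 0.624, -0.333]
force: [-0.8, 0.7, 5.9]
finger_gap: 0.362
```

```bash
python3 - <<'E'
from h import *
st()
cv2.imwrite('pics/w22.png',manip.snapshot('wrist'))
E
```

```text
43.92 [ 0.5788 -0.2444  0.0466] yawz -33.8 F [-0.8  0.7  5.9] gap 30.9 q6 0.01
```

View pics/w22.png

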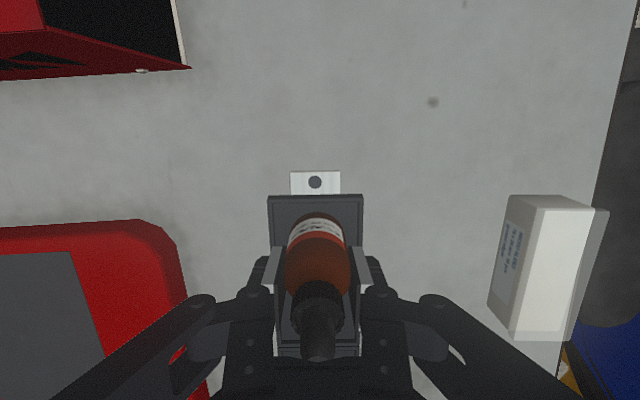

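Gap 30.9 (≈33 as with the others): full-body grip. Lift.

Request:
{"api": "send_rows", "payload": {"plan": [{"linear":[0,-0.3,0],"roll":0},{"linear":[0,-0.7,0],"roll":0},{"linear":[0,-1,0],"roll":0},{"linear":[0,-1,0],"roll":0},{"linear":[0,-1,0],"roll":0}]}}

```text
t: 44.6
tcp_pos: [0.5779, -0.2438, 0.1666]
tool_rot: [-0.333, 0.624, -0.623, 0.333]
force: [-0.4, -0.5, -0.2]
finger_gap: 0.36
```

```bash
python3 - <<'E'
from h import *
st()
cv2.imwrite('pics/w23.png',manip.snapshot('wrist'))
plan([((.55,-.12,.29),-34),((.51,.08,.29),-34),((.4493,.1988,.2),-34)])
E
```

```text
44.6 [ 0.5779 -0.2438  0.1666] yawz -33.8 F [-0.4 -0.5 -0.2] gap 30.8 q6 0.01
[{"linear":[-0.73, -0.99, -0.79],"roll":0.01},{"linear":[-0.72, -0.99, -0.79],"roll":0.01},{"linear":[-0.73, -1.0, -0.79],"roll":0.01},{"linear":[-0.72, -0.99, -0.79],"roll":0.01},{"linear":[-0.96, 0.0, -0.97],"roll":-0.0}]
[{"linear":[-0.95, 0.0, -0.96],"roll":-0.0},{"linear":[-0.96, 0.0, -0.97],"roll":-0.0},{"linear":[-0.95, 0.0, -0.97],"roll":-0.0},{"linear":[-0.96, 0.0, -0.96],"roll":-0.0},{"linear":[-0.54, 0.75, -0.97],"roll":-0.0}]
[{"linear":[-0.54, 0.75, -0.98],"roll":-0.0},{"linear":[-0.53, 0.75, -0.97],"roll":-0.0},{"linear":[-0.54, 0.75, -0.98],"roll":-0.0},{"linear":[0, 0, 0],"roll":0},{"linear":[0, 0, 0],"roll":0}]
end [0.4492 0.1988 0.2   ] -34.02
```

View pics/w23.png

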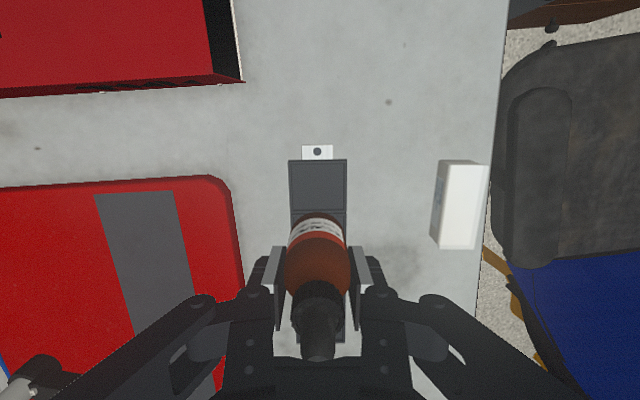

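Request:
{"api": "send_rows", "payload": {"plan": [{"linear":[-0.73,-1,-0.79],"roll":0},{"linear":[-0.73,-1,-0.79],"roll":0},{"linear":[-0.73,-1,-0.79],"roll":0},{"linear":[-0.73,-1,-0.79],"roll":0},{"linear":[-0.95,0,-0.96],"roll":0}]}}

```text
t: 45.28
tcp_pos: [0.5413, -0.0786, 0.2882]
tool_rot: [0.331, -0.622, 0.625, -0.334]
force: [0.7, 0.1, -1.2]
finger_gap: 0.36
```

Request:
{"api": "send_rows", "payload": {"plan": [{"linear":[-0.95,0,-0.96],"roll":0},{"linear":[-0.95,0,-0.96],"roll":0},{"linear":[-0.95,0,-0.96],"roll":0},{"linear":[-0.95,0,-0.96],"roll":0},{"linear":[-0.54,0,-0.97],"roll":0}]}}

```text
t: 45.9
tcp_pos: [0.4921, 0.1112, 0.2854]
tool_rot: [-0.333, 0.624, -0.623, 0.333]
force: [0.9, -0.1, 0.1]
finger_gap: 0.363
```

Request:
{"api": "send_rows", "payload": {"plan": [{"linear":[-0.54,0,-0.97],"roll":0},{"linear":[-0.54,0.3,-0.97],"roll":0},{"linear":[-0.54,0.7,-0.97],"roll":0},{"linear":[0,0.7,0],"roll":0},{"linear":[0,0,0],"roll":0}]}}

```text
t: 46.52
tcp_pos: [0.4455, 0.1986, 0.2333]
tool_rot: [-0.335, 0.624, -0.623, 0.332]
force: [0.4, 0.4, -0.3]
finger_gap: 0.361
```

```bash
python3 - <<'E'
from h import *
st()
cv2.imwrite('pics/w24.png',manip.snapshot('wrist'))
st()
plan([((.4493,.1988,.12),-33.8)])
E
```

```text
46.52 [0.4455 0.1986 0.2333] yawz -33.74 F [ 0.4  0.4 -0.3] gap 30.8 q6 0.78
46.58 [0.4467 0.1985 0.2343] yawz -33.79 F [ 0.5 -0.5 -0.1] gap 30.6 q6 0.78
[{"linear":[-0.01, 0.95, 0.02],"roll":0.0},{"linear":[-0.02, 0.96, 0.01],"roll":0.0},{"linear":[-0.01, 0.95, 0.02],"roll":0.0},{"linear":[-0.02, 0.95, 0.02],"roll":0.0},{"linear":[0, 0, 0],"roll":0}]
end [0.4494 0.1988 0.12  ] -33.79
```

View pics/w24.png

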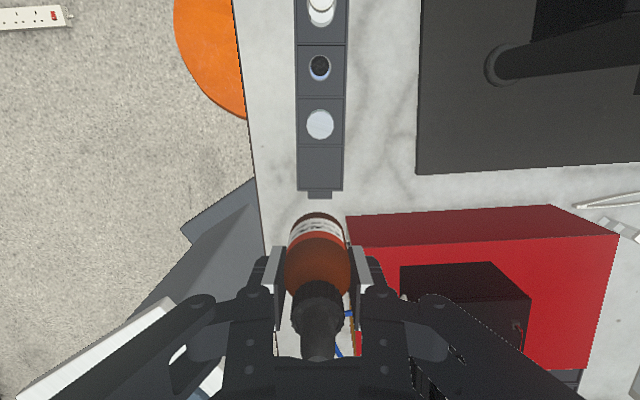

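Request:
{"api": "send_rows", "payload": {"plan": [{"linear":[-0.02,0.9,0.02],"roll":0},{"linear":[-0.02,0.9,0.02],"roll":0},{"linear":[0,0.9,0],"roll":0},{"linear":[0,0.9,0],"roll":0},{"linear":[0,0,0],"roll":0}]}}

```text
t: 47.2
tcp_pos: [0.4486, 0.1983, 0.1261]
tool_rot: [-0.334, 0.624, -0.624, 0.332]
force: [-0.7, -0.2, 0.1]
finger_gap: 0.362
```

Request:
{"api": "send_rows", "payload": {"plan": [{"linear":[0,0.7,0],"roll":0},{"linear":[0,0.5,0],"roll":0},{"linear":[0,0,0],"roll":0},{"linear":[0,0,0],"roll":0},{"linear":[0,0,0],"roll":0}]}}

```text
t: 47.82
tcp_pos: [0.4494, 0.199, 0.0915]
tool_rot: [0.333, -0.624, 0.624, -0.334]
force: [-0.0, -0.9, -0.2]
finger_gap: 0.364
```

```bash
python3 - <<'E'
from h import *
st()
cv2.imwrite('pics/w25.png',manip.snapshot('wrist')); cv2.imwrite('pics/sc25.png',manip.snapshot('scene'))
st()
plan([((.4493,.1988,.044),-33.8)])
E
```

```text
47.83 [0.4494 0.199  0.0915] yawz -33.8 F [-0.  -0.9 -0.2] gap 31.1 q6 0.78
47.92 [0.4492 0.199  0.0913] yawz -33.79 F [-0.7 -0.6 -0.3] gap 30.8 q6 0.78
[{"linear":[0.0, 0.79, 0.0],"roll":0.0},{"linear":[0.0, 0.79, 0.01],"roll":0.0},{"linear":[0, 0, 0],"roll":0},{"linear":[0, 0, 0],"roll":0},{"linear":[0, 0, 0],"roll":0}]
end [0.4495 0.1988 0.0439] -33.79
```

View pics/w25.png

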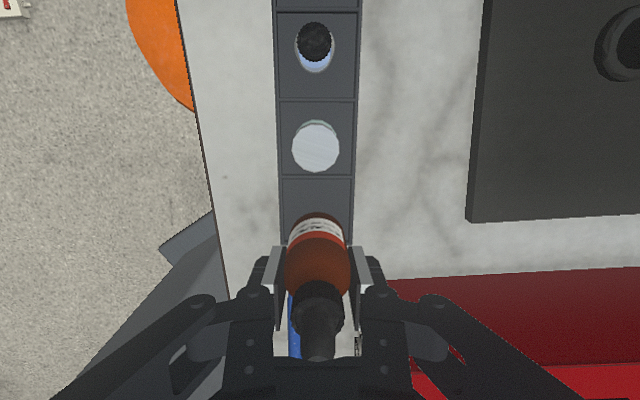

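View pics/sc25.png

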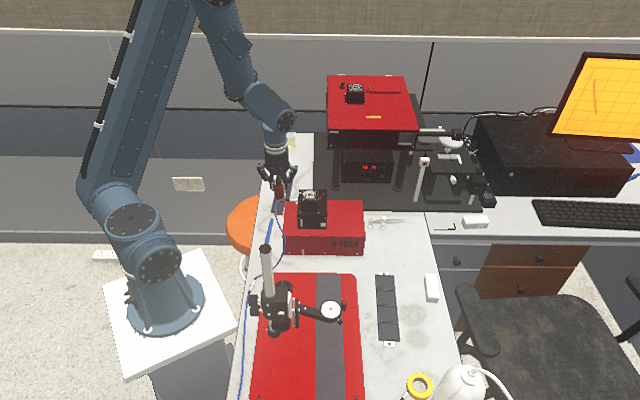

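Request:
{"api": "send_rows", "payload": {"plan": [{"linear":[0,0.7,0],"roll":0},{"linear":[0,0.5,0],"roll":0},{"linear":[0,0.27,0],"roll":0},{"linear":[0,0,0],"roll":0},{"linear":[0,0,0],"roll":0}]}}

```text
t: 48.55
tcp_pos: [0.4491, 0.1989, 0.0469]
tool_rot: [0.333, -0.624, 0.624, -0.333]
force: [0.2, 0.4, -0.1]
finger_gap: 0.354
```

Request:
{"api": "send_rows", "payload": {"plan": [{"linear":[0,0.04,0],"roll":0},{"linear":[0,0.03,0],"roll":0},{"linear":[0,0,0],"roll":0},{"linear":[0,0,0],"roll":0},{"linear":[0,0,0],"roll":0}]}}

```text
t: 49.18
tcp_pos: [0.4489, 0.1989, 0.0446]
tool_rot: [0.333, -0.624, 0.624, -0.333]
force: [0.4, -0.2, -1.0]
finger_gap: 0.36
```

Request:
{"api": "send_rows", "payload": {"plan": [{"linear":[0,0.05,0],"roll":0},{"linear":[0,0.02,0],"roll":0},{"linear":[0,0,0],"roll":0},{"linear":[0,0,0],"roll":0},{"linear":[0,0,0],"roll":0}]}}

```text
t: 49.8
tcp_pos: [0.4488, 0.1989, 0.0426]
tool_rot: [-0.333, 0.624, -0.624, 0.333]
force: [-2.0, 0.4, 1.4]
finger_gap: 0.361
```

Request:
{"api": "send_rows", "payload": {"plan": [{"linear":[0,0.02,0],"roll":0},{"linear":[0,0,0],"roll":0},{"linear":[0,0,0],"roll":0},{"linear":[0,0,0],"roll":0},{"linear":[0,0,0],"roll":0}]}}

```text
t: 50.42
tcp_pos: [0.4488, 0.1989, 0.0426]
tool_rot: [0.333, -0.624, 0.624, -0.333]
force: [-1.1, -0.5, 8.1]
finger_gap: 0.365
```

Request:
{"api": "send_rows", "payload": {"plan": [{"linear":[0,0,0],"roll":0},{"linear":[0,0,0],"roll":0},{"linear":[0,0,0],"roll":0},{"linear":[0,0,0],"roll":0},{"linear":[0,0,0],"roll":0}], "claw": 58}}

```text
t: 51.05
tcp_pos: [0.4489, 0.1989, 0.0418]
tool_rot: [-0.333, 0.624, -0.624, 0.333]
force: [-0.5, 0.0, -0.4]
finger_gap: 0.68
```

Request:
{"api": "send_rows", "payload": {"plan": [{"linear":[0,-0.3,0],"roll":0},{"linear":[0,-1,0],"roll":0},{"linear":[0,-1,0],"roll":0},{"linear":[0,-1,0],"roll":0},{"linear":[0,-1,0],"roll":0}]}}

```text
t: 51.68
tcp_pos: [0.4486, 0.1989, 0.1725]
tool_rot: [0.333, -0.624, 0.624, -0.333]
force: [-0.1, -0.5, -0.5]
finger_gap: 0.678
```

Request:
{"api": "send_rows", "payload": {"plan": [{"linear":[0.5,-1,0.2],"roll":0},{"linear":[0.8,-0.5,0.7],"roll":0},{"linear":[0.8,0,0.7],"roll":0},{"linear":[0.8,0,0.7],"roll":0},{"linear":[0,0,0],"roll":0}]}}

```text
t: 52.3
tcp_pos: [0.4581, 0.0867, 0.2166]
tool_rot: [0.332, -0.624, 0.625, -0.332]
force: [-0.2, 0.7, -0.2]
finger_gap: 0.676
```

```bash
python3 - <<'E'
from h import *
st()
w=manip.snapshot('wrist'); cv2.imwrite('pics/w26.png',w); 
t=manip.snapshot('top'); s=manip.snapshot('scene')
a=cv2.resize(s[110:230,240:340],(400,480),interpolation=cv2.INTER_CUBIC); b=cv2.resize(t[150:270,150:300],(400,480)[0:1]+(320,),interpolation=cv2.INTER_CUBIC)
b=cv2.copyMakeBorder(b,0,160,0,0,cv2.BORDER_CONSTANT); cv2.imwrite('pics/fin.png',np.hstack([a,b]))
E
```

```text
52.3 [0.4581 0.0867 0.2166] yawz -33.99 F [-0.2  0.7 -0.2] gap 57.8 q6 0.54
```

View pics/w26.png

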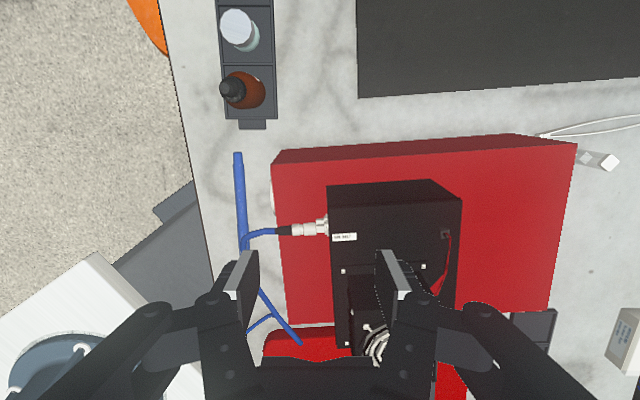

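View pics/fin.png

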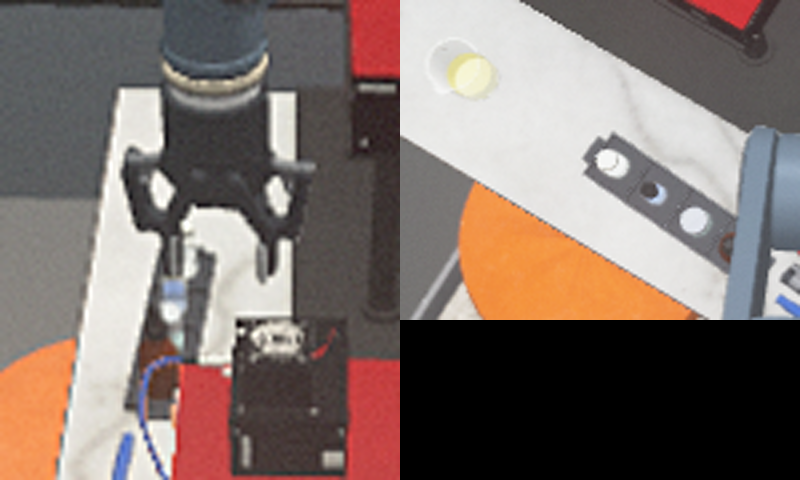

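Request:
{"api": "send_rows", "payload": {"plan": [{"linear":[0,-1,0],"roll":0},{"linear":[0,-1,0],"roll":0},{"linear":[-0.5,-0.5,0],"roll":0},{"linear":[-0.5,0,0],"roll":0},{"linear":[0,0,0],"roll":0}]}}

```text
t: 53.08
tcp_pos: [0.4743, 0.1145, 0.2901]
tool_rot: [-0.334, 0.624, -0.623, 0.333]
force: [-0.5, 0.5, -0.4]
finger_gap: 0.679
```

Request:
{"api": "send_rows", "payload": {"plan": [{"linear":[-1,0,0],"roll":0},{"linear":[-1,0,0],"roll":0},{"linear":[0,0,0],"roll":0},{"linear":[0,0,0],"roll":0},{"linear":[0,0,0],"roll":0}]}}

```text
t: 53.7
tcp_pos: [0.507, 0.1623, 0.2905]
tool_rot: [-0.333, 0.624, -0.624, 0.332]
force: [-0.4, 0.6, 0.4]
finger_gap: 0.679
```

```bash
python3 - <<'E'
from h import *
st()
w=manip.snapshot('wrist'); cv2.imwrite('pics/w27.png',w)
C=cal('wrist')
for n,p,h in [('big',(.538,.332),.061),('small',(.5075,.2875),.056),('jar',(.4788,.243),.046),('drop',(.449,.199),.103)]:
    print(n,'expected top px',proj('wrist',[*p,h],C).round(0))
t=manip.snapshot('top'); cv2.imwrite('pics/t27.png',cv2.resize(t[140:280,150:320],None,fx=4,fy=4,interpolation=cv2.INTER_CUBIC))
E
```

```text
53.7 [0.507  0.1623 0.2905] yawz -33.83 F [-0.4  0.6  0.4] gap 58.0 q6 0.69
big expected top px [251.  20.]
small expected top px [255.  77.]
jar expected top px [260. 125.]
drop expected top px [253. 180.]
```

View pics/w27.png

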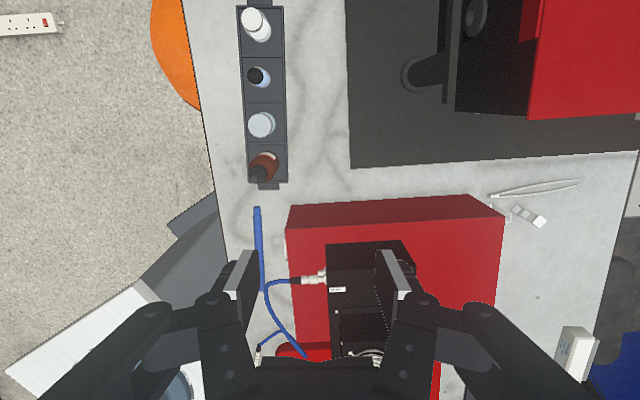

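View pics/t27.png

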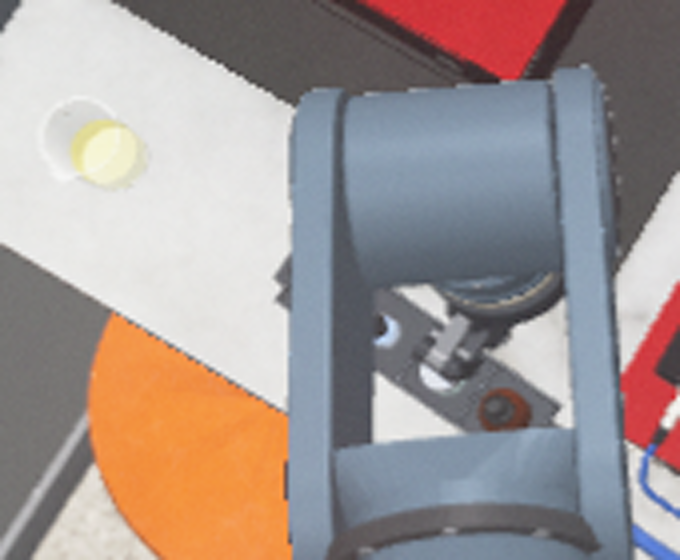

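```bash
python3 - <<'E'
from station import manip
print(manip.sign_off())
E
```

```text
the job is handed in; nothing more can be done
None
```

All four containers now stand upright in the rack in reverse order. From the robot, left to right, they are the larger vial, the smaller vial, the jar and the dropper bottle. On the rail it was dropper, jar, small vial, large vial.

- **Placing:** each container touched the pocket floor at about the height I expected (6–9 N, the larger vial within a millimetre). I then opened the gripper and raised it straight up.
- **Last checks:** the final wrist picture shows all four upright and well inside their rims. Their tops are within about 5 pixels of where I predicted.
- **Hand-in:** the gripper was open and clear at z = 0.29 m when I handed in at about 54 s. I never went near the beaker, and the top picture shows it still upright.
- **Exceptions:**
  - The jar's measured grip was 27 mm for a 30 mm jar, a bit lower than the other grips suggested. It held without slipping.
  - On the first retreat from the dropper, the fingertips ended only about 6 mm higher than the fan on the power supply and 3–4 cm to one side of it. They did not touch it, and I raised the arm afterwards.
  - In the last top picture the arm hid part of the rack, so that check rests on the wrist picture.

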